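Hang the rinsed masks on the drying rail

ROBOT

A 6-joint arm with a two-finger parallel gripper is mounted at the origin on the work surface. World frame = base frame: x ahead of the robot, y to its left, z up, the work surface at z = 0. Lengths are in m, angles in rad, forces in N, time in s.
With the tool pointing down it reaches from about 0.35 to 0.85 m from the base axis. Payload 8.1 kg.
Tool frame: the origin (TCP) lies on the mounting face of the last link; the fingertips stand 186 mm ahead of it and the grasp point (between the pads) lies 167 mm ahead of it; z points along the fingers, y is the line along which they close (so a half turn about z gives the same grasp; the last joint's range is limited). The gripper opens to 93 mm and grips with 3 to 60 N. Pads are 15 mm wide; open, the fingers measure 128 mm over their backs; the gripper's body (75 mm by 188 mm) begins 65 mm behind the grasp point.
Start: joints at [1.027, 0.13, 1.488, -0, 1.523, -0.085], TCP at [0.266, 0.538, 0.405] pointing down, gripper open.
Joint ranges: [-2.96, 2.96], [-0.89, 2.26], [0.02, 2.5], [-1.34, 4.48], [0, 2.73], [-2.66, 2.66]. Speed limits (rad/s): [2.39, 2.39, 2.79, 3.14, 3.14, 3.14].

INTERFACE

Orientations are given as a rotation vector (axis times angle).
In Python, from plant import read_state, read_camera, camera_params, close_job gives the robot as it stands. The module is installed in compiled form; this text tells all that it offers.
- The arm moves only by the tool servo_tool, never from a script. Its argument "increments" is a list of rows, each an object with "slide": the shift along the tool's x, y, z in mm, a list of three; "dr": the turn, a rotation vector about the tool's x, y, z in rad, a list of three; "jaw": the closure, from 0 (fully open) to 1 (shut). In form: [{"slide": [x, y, z], "dr": [ax, ay, az], "jaw": jaw}, ...]. A call has 1 to 20 rows; each row is the pose to reach, as a shift and turn from the pose commanded when the call began, along the tool's axes at that moment; what a row does not reach only later rows make up. A row lasts 1/10 s, in which the tool goes at most 50 mm and 8.59 degrees, less where a joint would pass 70% of its speed; a pose out of reach is approached as far as the arm can. A call with a gripper value outside its range is refused whole. The fingers move at their own pace and stop on an object; "force" is the grip in N (left out, the last holds). Time passes only in rows, so rows that repeat a pose let the fingers close. It gives the time, the measured TCP pose, the force, the opening and the grip force at its end, in the units of the state.
- read_state(): the state, without advancing time (a new reading comes with each control period).
- read_camera(name): name is "side" or "top"; returns (picture, depth): 400x640x3 uint8, red, green, blue; 400x640 float32, m along the optical axis (not along the pixel's ray), 0 where there is no reading.
- camera_params(name): a dict with "fx", "fy", "cx", "cy" (pixels), "k1" (the pictures are not rectified: a ray, as slopes to the right and down, at radius r is drawn at 1 + k1 r^2 times it, then the intrinsics apply), "rvec" (rotation vector, rad) and "tvec" (3), from world to camera coordinates, as OpenCV has them. Camera axes: x right, y down, z forward; pixel columns grow to the right and rows downward; lengths in m; the calibration is good to about 2 mm. A picture is of the moment at which its call begins. camera_params takes no time and is no camera call.
- close_job(): hands the job in; it is judged then, once.
The state is a dict: "t": time; "q": joint angles; "dq": joint speeds; "joint_torque": joint torques, N m; "tool_pos": TCP position; "orientation": TCP orientation; "force": force on the tool from outside, world axes, zero at the start; "wrist_torque": the same for the moment, N m; "opening": finger opening in m; "gripper_force": force on a finger pad.
Only numpy, scipy, OpenCV 4.12 (cv2) and the standard library are available. Lean on these libraries where they do the work, as an engineer would, in place of code of your own. Each camera call takes 0.05 s, during which the arm holds its last target. There are 200 camera calls.

TASK

Slide the white drip tray over the bench until it stands centred and square under the drying rail; only then move every rinsed mask on its hanger from the wet rail over the upturned end stops onto the drying rail, hung properly on the bar over the tray, inside the end stop and clear of one another. The elbow connector stays on the wet rail, the other things on the bench are left alone, and at the end the tray must still be centred and square under the drying rail.

Things in the scene. Friction and masses are not known exactly. Their poses are not given: they have to be found in the camera images.
- wet_rail: wet rail, on the robot's left: level steel bar, 10 mm diameter, axis 250 mm above the bench, along this body's y, from a square post (40 mm, 266 mm tall) at local y +245 mm to its free end at y -150 mm, towards the bench's middle. Origin on the bench below the bar, z up, x across the bar, roughly away from the robot. The masks start on it, 54 to 70 mm from slot to slot, some slots empty
- wet_stop (a point): axis of the wet rail at its free end (local y -150 mm, 250 mm up). There the bar turns straight up as an end stop: 10 mm thick, its top 16 mm above the bar's axis
- dry_rail: drying rail, on the robot's right, empty at the start: the same bar, height and axes; its post is at local y -225 mm (foot plate 140 x 70 x 8 mm, from y -215 mm outward), its free end at y +165 mm, towards the bench's middle. Origin on the bench below the bar, where the tray's centre belongs. Masks hang well at local y from -130 to +130 mm
- dry_stop (a point): axis of the drying rail at its free end (local y +165 mm, 250 mm up), with the same end stop. The free ends face each other across a gap of 40 to 110 mm; the rails may be 90 mm out of line and turned 0.1 rad each
- tray_mid (a point): centre (half-way up, 17.5 mm above the bench) of the loose white drip tray: open-topped, 140 mm along its x, 340 mm along its y, 35 mm high, walls 8 mm thick, about 0.5 kg. It starts on the bench in front (robot's side) of the drying rail, its length roughly along the rail
- mask1_grip (a point): a clear cone-shaped mask (black rim 52 mm across), mouth down on its own hanger, 90 g; None if absent. Point: centre of the black grip block on top of the hanger: 14 mm thick along its x (across the rail), 24 mm along its y (along the rail), 30 mm tall; 36 mm above the bar's axis (286 mm above the bench) when hung. The mask's lowest point is 160 mm below this point
- mask2_grip (a point): second mask. Point and axes as for mask 1; None if absent. Every hanger is a closed steel stirrup round the bar, 14 mm wide along it: a peaked roof rests on the bar, two legs 22 mm apart inside and 32 mm outside, a cross bar below, its top 37 mm under the bar's axis
- mask3_grip (a point): third mask. Point and axes as for mask 1; None if absent. A hanger comes off only past the free end, raised more than 11 mm from where it hangs (to clear the stop) and less than 32 mm (there its cross bar meets the bar from below)
- mask4_grip (a point): fourth mask. Point and axes as for mask 1; None if absent.
- mask5_grip (a point): fifth mask. Point and axes as for mask 1; None if absent.
- elbow_grip (a point): grip block of a hanger of the same kind at the post end of the wet rail (local y about 197 mm) that carries a white elbow connector in place of a mask; it stays where it is
- canister: bystander, to be left alone: a round clear soda-lime canister, 90 mm across and 131 mm tall
- detergent: bystander, to be left alone: a white bottle, 56 mm across and 150 mm tall
- dish: bystander, to be left alone: a small steel bowl, 90 mm across and 40 mm tall
- brush: bystander, to be left alone: a cleaning brush 150 mm long, lying flat
- wrench: bystander, to be left alone: a wrench 140 mm long, lying flat
- seal: bystander, to be left alone: a black rubber ring, 60 mm across and 12 mm tall
- filters: bystander, to be left alone: a cardboard box, 80 x 60 x 50 mm
Mind the look-alikes: they are no part of the job. What is shaped like the part that bears mask2_grip but yellow is not meant.

How it is judged:
By the outcome, as a careful person would: the job done as asked, in the order asked, and still so for the second after the job is handed in, with the robot touching nothing.
Of mask1, mask2, mask3, mask4, mask5 only 3 to 5 are there at a start; the rules pass over those that are not, and their reading is None.
At some moment in a run one of tray may be knocked a few centimetres aside while the robot is not near it.
It also fails if it takes over 210 s, if anything falls off the work surface, if the arm or the gripper's body presses on something with over 40 N, if the wrist force passes 120 N, or if a joint passes its speed limit or range.

## Working session

There is one attempt and no reset: what is moved stays moved. The work goes in short steps, Python scripts to look and compute and a tool call to move; the robot and the scene stay as the last step left them, time stands still between calls to the robot, and variables do not carry over. Pictures are saved under pics/ and viewed, at most 14 in all, crops included, and the job is handed in when it is done.

Besides the shell and the picture viewer there is one more tool, called after ">>>" by a JSON object that holds its "op" and its "data", one argument or row to a line. servo_tool: Moves the arm, as the interface text tells. Its arguments: {"type":"object","properties":{"increments":{"type":"array"},"force":{"type":"number"}},"required":["increments"]}

```bash
mkdir -p pics; cat > h.py <<'E'
import numpy as np, cv2
from plant import read_state, read_camera, camera_params, close_job
from scipy.spatial.transform import Rotation as R
def cam(n):
    p=camera_params(n); return p, R.from_rotvec(p["rvec"]).as_matrix(), np.array(p["tvec"])
def slopes(p,uv):
    uv=np.atleast_2d(uv).astype(float); d=np.c_[(uv[:,0]-p["cx"])/p["fx"],(uv[:,1]-p["cy"])/p["fy"]]; s=d.copy()
    for _ in range(20): s=d/(1+p["k1"]*(s**2).sum(1,keepdims=True))
    return s
def plane(n,uv,z):
    p,M,t=cam(n); s=slopes(p,uv); r=np.c_[s,np.ones(len(s))]@M; c=-M.T@t
    return c+r*((z-c[2])/r[:,2])[:,None]
def cloud(n,dep):
    p,M,t=cam(n); v,u=np.mgrid[:400,:640]; s=slopes(p,np.c_[u.ravel(),v.ravel()])
    d=dep.ravel()[:,None]; return ((np.c_[s,np.ones(len(s))]*d-t)@M).reshape(400,640,3)
def proj(n,X):
    p,M,t=cam(n); c=np.atleast_2d(X)@M.T+t; s=c[:,:2]/c[:,2:]; s=s*(1+p["k1"]*(s**2).sum(1,keepdims=True))
    return s*[p["fx"],p["fy"]]+[p["cx"],p["cy"]]
E
python3 - <<'E'
from h import *
for n in("side","top"):
    im,d=read_camera(n); cv2.imwrite(f"pics/{n}0.png",im[:,:,::-1]); np.savez(f"{n}0.npz",im=im,d=d)
    p,M,t=cam(n); print(n,-M.T@t,M[2],p["fx"],p["k1"])
print(read_state())
E
```

```text
side [0.28033186 0.97759759 1.00934544] [ 0.26375905 -0.7068411  -0.65635876] 492.6688573353356 -0.09403750304903565
top [0.49170334 0.07869108 1.52043621] [ 0.08215631  0.01212384 -0.99654571] 513.7456333048762 -0.11111003614231976
{'t': 0.1, 'q': array([ 1.02659661e+00,  1.31099846e-01,  1.48918425e+00,  4.91780997e-06,
        1.52299767e+00, -8.54085449e-02]), 'dq': array([ 0.00027399, -0.00318656, -0.00271336,  0.00119981,  0.00057024,
        0.00031424]), 'joint_torque': array([ 1.95483597e-03, -5.61338425e+01, -4.93098772e+01,  7.70681421e-02,
        2.89916690e-02, -5.83958149e-05]), 'tool_pos': array([0.26559434, 0.53778244, 0.40377598]), 'orientation': array([-7.14243705e-01, -3.05878061e+00,  2.52005940e-03]), 'force': array([-0.05731963, -0.33307559, -0.16788202]), 'wrist_torque': array([-0.02269243,  0.00780472, -0.00640192]), 'gripper_force': 0.0, 'opening': 0.09295955922413113}
```

View pics/side0.png

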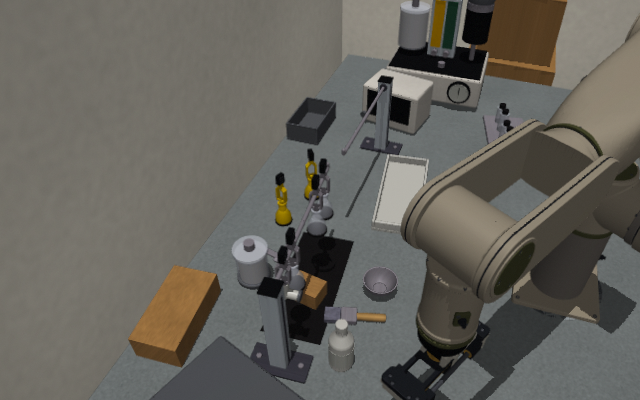

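View pics/top0.png

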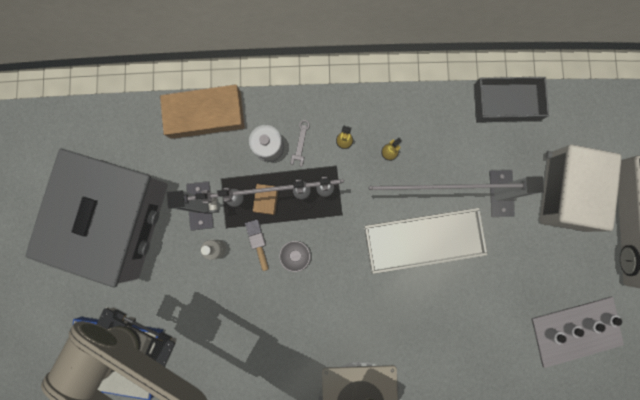

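The side view shows the wet rail running from its post (272,285) to (325,165), with masks at about (290,240), (315,190) and (323,168). The top view shows the white tray at (426,240), the drying rail from (370,188) to (535,185), and masks at about (235,197), (302,188) and (325,186). The elbow is at (213,200). Look-alikes: yellow masks at (345,137) and (391,150) in the top view, the dark tray at (511,100), and small items on a stand at (580,330). None of these are on the wet rail, so I rule them out. Next I measure and check a close crop.

```bash
python3 - <<'E'
from h import *
z=np.load("top0.npz"); im,d=z["im"],z["d"]; P=cloud("top",d); Z=P[...,2]
def rep(m,nm,mn=6):
    n,l,s,c=cv2.connectedComponentsWithStats(m.astype(np.uint8))
    for i in range(1,n):
        if s[i,4]>=mn: print(nm,s[i],c[i].round(1),np.median(P[l==i],0).round(4))
roi=np.zeros((400,640),bool); roi[150:230,160:560]=1
rep(roi&(Z>.275)&(Z<.32),"hi",8)
bar=roi&(Z>.235)&(Z<.272)
for a,b in((238,360),(362,520)):
    m=bar.copy(); m[:,:a]=0; m[:,b:]=0; q=P[m]; 
    f=np.polyfit(q[:,1],q[:,0],1); r=q[:,0]-np.polyval(f,q[:,1]); k=abs(r)<.012; f=np.polyfit(q[k,1],q[k,0],1)
    print("bar",f,q[k,1].min(),q[k,1].max(),np.median(q[k,2]),k.sum())
rep(roi&(Z>.252)&(Z<.275),"stop",2)
hsv=cv2.cvtColor(im,cv2.COLOR_RGB2HSV)
m=np.zeros((400,640),bool); m[195:285,350:500]=1; m&=(hsv[...,2]>165)
n,l,s,c=cv2.connectedComponentsWithStats(m.astype(np.uint8)); i=1+s[1:,4].argmax()
cs,_=cv2.findContours((l==i).astype(np.uint8),0,2); bx=cv2.minAreaRect(cs[0]); b=cv2.boxPoints(bx); w=plane("top",b,.035); print(bx); print(w.round(4)); print(w.mean(0), np.linalg.norm(np.diff(w,axis=0),axis=1))
cv2.imwrite("pics/c1.png",cv2.resize(im[150:225,160:400],None,fx=3.3,fy=3.3,interpolation=cv2.INTER_CUBIC)[:,:,::-1])
zs=np.load("side0.npz"); cv2.imwrite("pics/c2.png",cv2.resize(zs["im"][130:310,220:400],None,fx=3.3,fy=3.3,interpolation=cv2.INTER_CUBIC)[:,:,::-1])
E
```

```text
hi [320 178  10   7  67] [324.4 181. ] [0.6223 0.0842 0.2992]
hi [293 181  11   7  70] [297.8 184. ] [0.6169 0.1468 0.3   ]
hi [218 189  11   8  69] [222.7 192.5] [0.6024 0.3281 0.2988]
hi [195 193  13   7  76] [200.9 195.7] [0.5956 0.3816 0.3   ]
bar [-0.07074958  0.62713111] 0.037496544727939764 0.29968216640833634 0.25404456604762 389
bar [0.0098251  0.60755983] -0.40705240022442635 -0.02509305957050298 0.25348328403100423 603
stop [522 176  22  17 318] [532.9 184.4] [ 0.6024 -0.4336  0.2679]
stop [330 179  14   5  43] [337.  180.9] [0.6262 0.0523 0.2562]
stop [299 180   2   1   2] [299.5 180. ] [0.6316 0.1453 0.254 ]
stop [304 182  16   5  49] [311.8 183.9] [0.6206 0.1145 0.2555]
stop [369 183 152   7 427] [443.9 186.1] [ 0.6055 -0.2054  0.2545]
stop [229 185  64  10 194] [260.9 189.7] [0.6104 0.2426 0.2548]
stop [322 185   6   5  18] [324.4 186.3] [0.6145 0.0849 0.2552]
stop [297 188   6   4  11] [299.2 189. ] [0.6092 0.147  0.2543]
stop [167 190  30  18 336] [177.5 198.7] [0.5945 0.4492 0.2686]
stop [202 190   6   4  12] [204.7 191.4] [0.6103 0.3824 0.2542]
stop [202 193  17   9  46] [210.  196.7] [0.5981 0.3698 0.2543]
stop [222 195   7   6  20] [225.2 197. ] [0.595  0.3315 0.2556]
((425.0351257324219, 240.3892059326172), (47.98448944091797, 114.42454528808594), 81.02737426757812)
[[ 0.5177 -0.0282  0.035 ]
 [ 0.559  -0.36    0.035 ]
 [ 0.4209 -0.3753  0.035 ]
 [ 0.3811 -0.0451  0.035 ]]
[ 0.46969785 -0.20215341  0.035     ] [0.33434858 0.13898878 0.33264721]
```

View pics/c1.png

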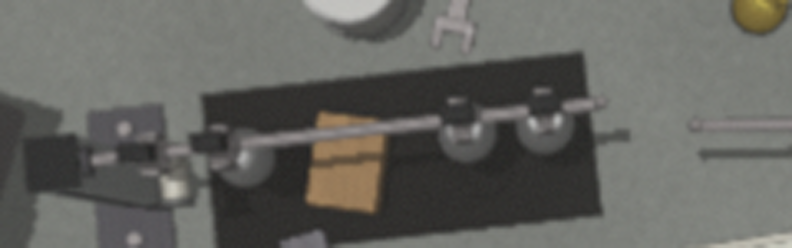

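View pics/c2.png

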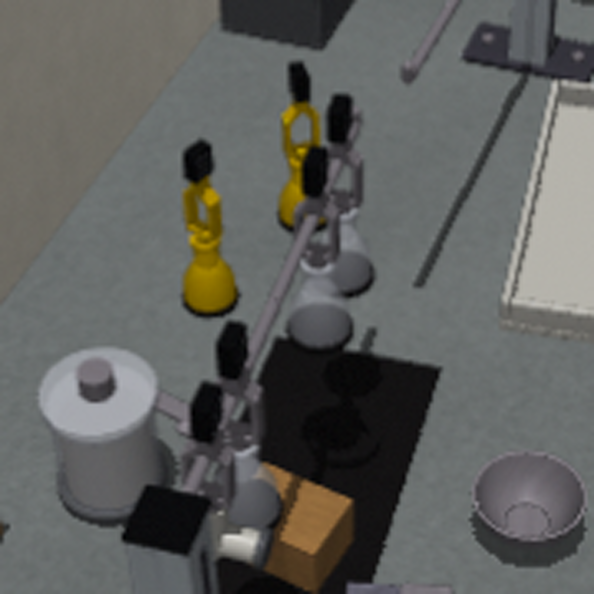

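The crops confirm three clear masks and the elbow hanger on the wet rail, with the elbow nearest the post. The yellow ones stand off the rail. Now I fix the rail ends and tray edges.

```bash
python3 - <<'E'
from h import *
z=np.load("top0.npz"); im,d=z["im"],z["d"]; P=cloud("top",d)
g=cv2.cvtColor(im,cv2.COLOR_RGB2GRAY).astype(int)
print(g[176:190,334:350]); print((P[176:186,334:348,2]*1000).astype(int))
print((P[180:194,364:378,2]*1000).astype(int)); print((P[184,515:545]*1000).astype(int)[:,1:].T)
h=cv2.cvtColor(im,cv2.COLOR_RGB2HSV)
# foot plate of dry rail: dark bluish, edges
print(g[205,484:520]); print(g[160:225,500]); 
S=cloud("side",np.load("side0.npz")["d"])
for c,f,r in((S,(-.0707,.6271),(0.0,.08)),(S,(.0098,.6076),(-.45,0)),(P,(.0098,.6076),(-.45,0)),(P,(-.0707,.6271),(0.0,.08))):
    k=(abs(c[...,0]-f[1]-f[0]*c[...,1])<.03)&(c[...,2]>.24)&(c[...,2]<.285)&(c[...,1]>r[0])&(c[...,1]<r[1]); q=c[k]; 
    o=q[:,1].argsort(); e=q[o]; print("lo",e[:4].round(4).tolist(),"hi",e[-4:].round(4).tolist())
    t=q[q[:,2]>.259]; print("upturn",t.mean(0),len(t)); ff=np.polyfit(q[:,1],q[:,0],1); print(ff)
# tray rim from depth
k=(P[...,2]>.028)&(P[...,2]<.042); k[:190]=0;k[285:]=0;k[:,:350]=0;k[:,500:]=0
q=P[k][:,:2].astype(np.float32); r=cv2.minAreaRect(q); print("tray",r,len(q))
E
```

```text
[[ 49  47  49  69 108 126 130 128 127 126 128 127 128 130 128 128]
 [ 51  51  49  65 104 128 129 129 126 126 126 128 127 128 128 127]
 [ 46  49  49  60  95 121 126 127 119 123 127 128 128 128 126 127]
 [ 64  68  69  74  94 111 116 121 121 120 124 127 129 128 128 127]
 [106 110 113 117 122 122 115 124 126 116 116 126 130 130 129 127]
 [130 133 137 141 142 132 109 113 117 112 120 128 128 128 129 128]
 [130 129 125 127 125 121  98  97 100 109 122 127 129 128 126 128]
 [110 104  97  92  94 102 103 106 116 121 126 127 126 127 126 126]
 [ 75  70  66  61  73 109 120 123 126 126 127 126 128 127 128 127]
 [ 52  49  49  50  67 107 124 129 127 127 128 129 127 128 128 127]
 [ 51  42  45  47  60  98 123 128 126 126 125 128 127 126 127 126]
 [ 53  45  42  46  59  92 121 129 127 125 125 127 126 126 127 126]
 [ 52  45  43  43  55  89 122 129 128 127 127 127 122 121 121 122]
 [ 49  42  43  41  48  79 115 124 123 121 123 120 104  96  97  98]]
[[ -1  -2   3   1   0   5   0   0  -4  -5  -6  -2   1  -4]
 [  2   0   0  -3   0   2  -3   0   0   1   2   5   4  -1]
 [  2  -3  -1   0  -2  -3   2  -2   3   0  
[... 2743 characters left out ...]
077 0.60869809]
lo [[0.6074, -0.4496, 0.2694], [0.5921, -0.4496, 0.2731], [0.6197, -0.4495, 0.2716], [0.6172, -0.4495, 0.2712]] hi [[0.604, -0.0261, 0.254], [0.611, -0.026, 0.2584], [0.6078, -0.0252, 0.267], [0.6053, -0.0251, 0.2674]]
upturn [ 0.60284004 -0.40499263  0.26738875] 254
[0.01306907 0.60808628]
lo [[0.6238, 0.0375, 0.2496], [0.63, 0.0377, 0.262], [0.6253, 0.0377, 0.2592], [0.627, 0.0379, 0.2661]] hi [[0.608, 0.0778, 0.2449], [0.638, 0.0794, 0.2463], [0.6167, 0.0799, 0.2833], [0.617, 0.08, 0.2559]]
upturn [0.62481287 0.04906285 0.26584635] 18
[-0.19500329  0.63546811]
tray ((0.47869873046875, -0.23669223487377167), (0.17171050608158112, 0.4172390401363373), 13.027871131896973) 890
```

```bash
python3 - <<'E'
from h import *
print("plate inner",plane("top",[[490.6,205],[490.6,175]],.008).round(4), "outer",plane("top",[[513.7,205]],.008).round(4))
print("platex", plane("top",[[500,169.5],[500,216]],.008).round(4))
print("dry stop",plane("top",[[370.7,187.6]],.266).round(4),"wet stop",plane("top",[[341.7,181]],.266).round(4))
z=np.load("top0.npz"); P=cloud("top",z["d"])
k=(P[...,2]>.05); k[:190]=0
g=cv2.cvtColor(z["im"],cv2.COLOR_RGB2GRAY)
for c in (380,400,425,450,470):
    print(c,g[205:280,c].tolist())
    
E
```

```text
plate inner [[ 0.5673 -0.4071  0.008 ]
 [ 0.6569 -0.4122  0.008 ]] outer [[ 0.565  -0.4775  0.008 ]]
platex [[ 0.6726 -0.4419  0.008 ]
 [ 0.5337 -0.4339  0.008 ]]
dry stop [[ 0.6063 -0.0294  0.266 ]] wet stop [[0.6247 0.0411 0.266 ]]
380 [130, 129, 127, 127, 129, 129, 129, 129, 131, 134, 132, 133, 131, 132, 133, 133, 131, 130, 147, 180, 176, 165, 194, 204, 204, 205, 206, 205, 205, 205, 205, 204, 204, 206, 205, 204, 204, 205, 205, 205, 204, 204, 204, 204, 205, 204, 205, 204, 204, 204, 205, 204, 205, 205, 204, 204, 204, 204, 203, 202, 204, 203, 201, 188, 158, 170, 178, 154, 132, 128, 127, 128, 128, 128, 128]
400 [129, 131, 129, 130, 131, 130, 130, 129, 131, 132, 133, 131, 130, 129, 133, 161, 182, 182, 198, 205, 203, 203, 204, 204, 204, 204, 204, 204, 205, 205, 205, 204, 205, 205, 205, 204, 204, 204, 204, 205, 203, 204, 203, 202, 203, 203, 203, 204, 203, 203, 203, 201, 201, 202, 202, 202, 202, 201, 202, 199, 179, 151, 172, 176, 147, 133, 132, 133, 133, 135, 136, 138, 135, 136, 135]
425 [131, 126, 131, 130, 131, 131, 131, 129, 130, 131, 135, 158, 182, 183, 194, 202, 202, 203, 201, 202, 2
[... 333 characters left out ...]
 194, 196, 195, 193, 194, 193, 194, 193, 193, 194, 193, 192, 192, 193, 192, 191, 190, 190, 190, 189, 190, 189, 189, 189, 187, 187, 187, 188, 188, 188, 188, 186, 188, 187, 187, 188, 187, 188, 188, 187, 183, 166, 158, 170, 167, 151, 141, 138, 138, 136, 134, 136, 135, 136, 137, 137, 134, 133, 132, 133, 133, 132, 131, 131]
470 [127, 126, 129, 136, 162, 174, 168, 178, 186, 187, 188, 186, 185, 186, 184, 185, 185, 184, 184, 184, 183, 183, 183, 183, 182, 185, 184, 183, 184, 184, 183, 184, 183, 185, 184, 184, 184, 184, 183, 185, 184, 186, 185, 185, 185, 185, 186, 187, 180, 161, 159, 172, 160, 140, 131, 130, 131, 130, 131, 131, 132, 130, 130, 131, 131, 131, 132, 130, 129, 128, 127, 129, 129, 128, 127]
```

```bash
cat >> h.py <<'E'
def go(*targets):
    """targets: (x,y,z of TCP, yaw[, tilt about tool y]) -> slide/dr rows from the present pose"""
    s=read_state(); R0=R.from_rotvec(s["orientation"]); p=s["tool_pos"]
    print("t",round(s["t"],2),"tcp",p.round(4),"F",s["force"].round(1),"open",round(s["opening"],4),"yaw",round(float(np.arctan2(R0.as_matrix()[1,1],R0.as_matrix()[0,1])-np.pi/2),4))
    for t in targets:
        yaw=t[3]; tilt=t[4] if len(t)>4 else 0
        Rt=R.from_euler("z",yaw)*R.from_rotvec([0,np.pi,0])*R.from_euler("y",tilt)
        print([round(float(v),1) for v in R0.inv().apply(np.array(t[:3])-p)*1000],(R0.inv()*Rt).as_rotvec().round(4).tolist())
E
python3 -c "
from h import *
go((.40,.1,.405,-.01),(.36,-.2,.405,-.01),(.36,-.2,.25,-.01))"
```

```text
t 0.1 tcp [0.2656 0.5378 0.4038] F [-0.1 -0.3 -0.2] open 0.093 yaw -0.4588
[-314.4, -333.0, -0.7] [-0.0016, -0.0005, -0.4488]
[-411.4, -619.7, -0.2] [-0.0016, -0.0005, -0.4488]
[-411.4, -619.4, 154.8] [-0.0016, -0.0005, -0.4488]
```

>>> {"op": "servo_tool", "data": {
  "increments": [
    {"slide": [-314, -333, 0], "dr": [-0.0016, -0.0005, -0.449], "jaw": 0},
    {"slide": [-314, -333, 0], "dr": [-0.0016, -0.0005, -0.449], "jaw": 0},
    {"slide": [-314, -333, 0], "dr": [-0.0016, -0.0005, -0.449], "jaw": 0},
    {"slide": [-314, -333, 0], "dr": [-0.0016, -0.0005, -0.449], "jaw": 0},
    {"slide": [-314, -333, 0], "dr": [-0.0016, -0.0005, -0.449], "jaw": 0},
    {"slide": [-314, -333, 0], "dr": [-0.0016, -0.0005, -0.449], "jaw": 0},
    {"slide": [-314, -333, 0], "dr": [-0.0016, -0.0005, -0.449], "jaw": 0},
    {"slide": [-314, -333, 0], "dr": [-0.0016, -0.0005, -0.449], "jaw": 0},
    {"slide": [-314, -333, 0], "dr": [-0.0016, -0.0005, -0.449], "jaw": 0},
    {"slide": [-314, -333, 0], "dr": [-0.0016, -0.0005, -0.449], "jaw": 0},
    {"slide": [-411, -620, 0], "dr": [-0.0016, -0.0005, -0.449], "jaw": 0},
    {"slide": [-411, -620, 0], "dr": [-0.0016, -0.0005, -0.449], "jaw": 0},
    {"slide": [-411, -620, 0], "dr": [-0.0016, -0.0005, -0.449], "jaw": 0},
    {"slide": [-411, -620, 0], "dr": [-0.0016, -0.0005, -0.449], "jaw": 0},
    {"slide": [-411, -620, 0], "dr": [-0.0016, -0.0005, -0.449], "jaw": 0},
    {"slide": [-411, -620, 0], "dr": [-0.0016, -0.0005, -0.449], "jaw": 0},
    {"slide": [-411, -620, 0], "dr": [-0.0016, -0.0005, -0.449], "jaw": 0},
    {"slide": [-411, -620, 0], "dr": [-0.0016, -0.0005, -0.449], "jaw": 0},
    {"slide": [-411, -620, 100], "dr": [-0.0016, -0.0005, -0.449], "jaw": 0},
    {"slide": [-411, -620, 100], "dr": [-0.0016, -0.0005, -0.449], "jaw": 0}
  ]
}}

```text
t: 2.1
tool_pos: [0.3609, -0.1988, 0.3051]
orientation: [0.013, 3.137, -0.001]
force: [1.1, -0.8, -1.2]
opening: 0.0926
gripper_force: 0.0
```

```bash
python3 -c "
from h import *
go((.36,-.2,.25,-.01),(.36,-.2,.197,-.01),(.39,-.2,.197,-.01),(.48,-.2,.197,-.01))"
```

```text
t 2.1 tcp [ 0.3609 -0.1988  0.3051] F [ 1.1 -0.8 -1.2] open 0.0926 yaw -0.008
[1.1, -1.2, 55.1] [-0.0006, 0.0049, 0.002]
[1.4, -1.2, 108.1] [-0.0006, 0.0049, 0.002]
[-28.6, -0.9, 108.3] [-0.0006, 0.0049, 0.002]
[-118.6, -0.2, 108.7] [-0.0006, 0.0049, 0.002]
```

>>> {"op": "servo_tool", "data": {
  "increments": [
    {"slide": [0, -1, 55], "dr": [0, 0, 0], "jaw": 0},
    {"slide": [0, -1, 108], "dr": [0, 0, 0], "jaw": 0},
    {"slide": [0, -1, 108], "dr": [0, 0, 0], "jaw": 0},
    {"slide": [0, -1, 108], "dr": [0, 0, 0], "jaw": 0},
    {"slide": [-12, -1, 108], "dr": [0, 0, 0], "jaw": 0},
    {"slide": [-20, -1, 108], "dr": [0, 0, 0], "jaw": 0},
    {"slide": [-28, -1, 108], "dr": [0, 0, 0], "jaw": 0},
    {"slide": [-36, -1, 108], "dr": [0, 0, 0], "jaw": 0},
    {"slide": [-44, -1, 108], "dr": [0, 0, 0], "jaw": 0},
    {"slide": [-52, -1, 108], "dr": [0, 0, 0], "jaw": 0},
    {"slide": [-60, -1, 108], "dr": [0, 0, 0], "jaw": 0},
    {"slide": [-68, -1, 108], "dr": [0, 0, 0], "jaw": 0},
    {"slide": [-76, -1, 108], "dr": [0, 0, 0], "jaw": 0},
    {"slide": [-84, -1, 108], "dr": [0, 0, 0], "jaw": 0},
    {"slide": [-92, -1, 108], "dr": [0, 0, 0], "jaw": 0},
    {"slide": [-100, -1, 108], "dr": [0, 0, 0], "jaw": 0},
    {"slide": [-100, -1, 108], "dr": [0, 0, 0], "jaw": 0}
  ]
}}

```text
t: 3.8
tool_pos: [0.461, -0.2019, 0.1971]
orientation: [0.015, 3.139, 0.002]
force: [0.1, 0.6, -0.0]
opening: 0.0928
gripper_force: 0.0
```

```bash
cat >> h.py <<'E'
def tray(name):
    im,d=read_camera("top"); cv2.imwrite(f"pics/{name}.png",im[:,:,::-1]); P=cloud("top",d)
    g=cv2.cvtColor(im,cv2.COLOR_RGB2HSV); m=(g[...,2]>165)&(g[...,1]<40)&(P[...,2]<.05)
    k=(P[...,0]>.38)&(P[...,0]<.72)&(P[...,1]>-.42)&(P[...,1]<.05); m&=k
    m=cv2.morphologyEx(m.astype(np.uint8),cv2.MORPH_CLOSE,np.ones((7,7)))
    n,l,s,c=cv2.connectedComponentsWithStats(m); i=1+s[1:,4].argmax(); q=(l==i)
    cs,_=cv2.findContours(q.astype(np.uint8),0,2); ct=max(cs,key=cv2.contourArea)
    w=plane("top",ct[:,0,:],.035)[:,:2]; hull=w.astype(np.float32); r=cv2.minAreaRect(hull); b=cv2.boxPoints(r)
    e=max([b[1]-b[0],b[2]-b[1]],key=np.linalg.norm); e=e*np.sign(e[1]); yaw=float(-np.arctan2(e[0],e[1]))
    print("tray c",np.round(r[0],4),"size",np.round(r[1],4),"yaw",round(yaw,4)); return im,w
E
python3 -c "
from h import *
tray('t1'); go((.526,-.2,.197,-.01))"
```

```text
tray c [ 0.5413 -0.2108] size [0.337  0.1361] yaw -0.0032
t 3.85 tcp [ 0.4606 -0.2018  0.1971] F [0.2 0.1 0.4] open 0.0929 yaw -0.0094
[-65.4, 2.4, 0.2] [0.0011, 0.0023, 0.0006]
```

View pics/t1.png

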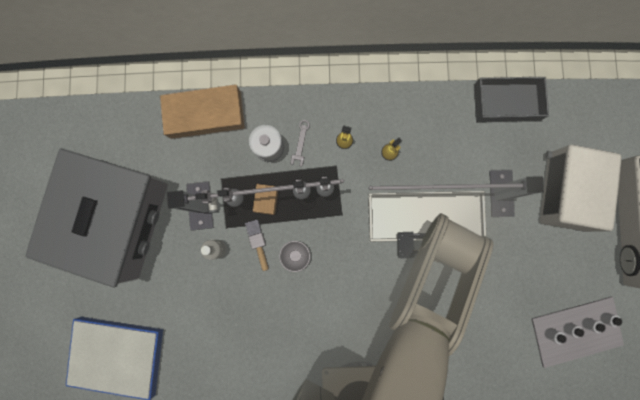

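The tray is now square at about (428,217), sitting short of the rail in x and about 15 mm too far in -y. I'll correct y by pushing its +y end wall from inside.

```bash
python3 -c "
from h import *
im=cv2.imread('pics/t1.png'); g=cv2.cvtColor(im,cv2.COLOR_BGR2GRAY)
print(g[215,362:380],g[205,476:494]); print(plane('top',[[369.5,215],[485.5,205]],.035).round(4))
go((.45,-.2,.26,-.01),(.54,-.12,.26,-.01),(.54,-.12,.206,-.01),(.54,-.05,.206,-.01))"
```

```text
[132 133 131 132 131 131 130 140 190 177 151 195 208 207 208 206 207 208] [190 187 189 180 141 108 133 176 171 141 130 130 129 131 122  99  98 100]
[[ 0.548  -0.0429  0.035 ]
 [ 0.5664 -0.3833  0.035 ]]
t 3.85 tcp [ 0.4606 -0.2018  0.1971] F [0.2 0.1 0.4] open 0.0929 yaw -0.0094
[10.4, 1.8, -63.0] [0.0011, 0.0023, 0.0006]
[-78.8, 82.6, -62.7] [0.0011, 0.0023, 0.0006]
[-78.7, 82.6, -8.7] [0.0011, 0.0023, 0.0006]
[-78.0, 152.6, -8.6] [0.0011, 0.0023, 0.0006]
```

>>> {"op": "servo_tool", "data": {
  "increments": [
    {"slide": [10, 2, -40], "dr": [0, 0, 0], "jaw": 1},
    {"slide": [10, 2, -63], "dr": [0, 0, 0], "jaw": 1},
    {"slide": [-34, 42, -63], "dr": [0, 0, 0], "jaw": 1},
    {"slide": [-79, 80, -63], "dr": [0, 0, 0], "jaw": 1},
    {"slide": [-79, 80, -63], "dr": [0, 0, 0], "jaw": 1},
    {"slide": [-79, 80, -63], "dr": [0, 0, 0], "jaw": 1},
    {"slide": [-79, 80, -40], "dr": [0, 0, 0], "jaw": 1},
    {"slide": [-79, 80, -9], "dr": [0, 0, 0], "jaw": 1},
    {"slide": [-79, 80, -9], "dr": [0, 0, 0], "jaw": 1},
    {"slide": [-79, 100, -9], "dr": [0, 0, 0], "jaw": 1},
    {"slide": [-79, 120, -9], "dr": [0, 0, 0], "jaw": 1},
    {"slide": [-79, 128, -9], "dr": [0, 0, 0], "jaw": 1},
    {"slide": [-79, 133, -9], "dr": [0, 0, 0], "jaw": 1},
    {"slide": [-79, 138, -9], "dr": [0, 0, 0], "jaw": 1},
    {"slide": [-79, 143, -9], "dr": [0, 0, 0], "jaw": 1},
    {"slide": [-79, 148, -9], "dr": [0, 0, 0], "jaw": 1},
    {"slide": [-79, 148, -9], "dr": [0, 0, 0], "jaw": 1}
  ]
}}

```text
t: 5.55
tool_pos: [0.5405, -0.0545, 0.2066]
orientation: [0.015, 3.14, 0.002]
force: [1.4, -2.3, 1.2]
opening: 0.0005
gripper_force: 1.0
```

```bash
python3 -c "
from h import *
im,w=tray('t2'); go((.54,-.05,.206,-.01)); g=cv2.cvtColor(im,cv2.COLOR_RGB2GRAY)
print(g[208,358:380],g[205,472:494]);print(g[232,358:380],g[230,472:494])"
```

```text
tray c [ 0.5393 -0.2799] size [0.1765 0.1365] yaw -0.0335
t 5.6 tcp [ 0.5404 -0.0545  0.2064] F [ 0.7 -1.5  1.5] open 0.0002 yaw -0.0097
[0.4, 4.5, 0.4] [0.0014, 0.0015, 0.0003]
[ 65  90 110 131 137 134 116  98 127 139 132 107 109 145 157 157 156 155
 156 155 156 155] [191 191 191 183 156 119 126 169 175 143 126 130 131 132 129 132 132 132
 122 101  99 100]
[131 139 134 111  99 128 139 133 116 113 115 120 121 120 125 138 139 137
 136 134 126 107] [183 183 183 184 178 148 119 126 168 173 146 131 131 132 131 132 130 129
 130 132 130 130]
```

>>> {"op": "servo_tool", "data": {
  "increments": [
    {"slide": [0, 3, 0], "dr": [0, 0, 0], "jaw": 1},
    {"slide": [0, 6, 0], "dr": [0, 0, 0], "jaw": 1},
    {"slide": [0, 6, 0], "dr": [0, 0, 0], "jaw": 1},
    {"slide": [0, 0, 0], "dr": [0, 0, 0], "jaw": 1},
    {"slide": [0, -4, -50], "dr": [0, 0, 0], "jaw": 1},
    {"slide": [0, -4, -60], "dr": [0, 0, 0], "jaw": 0},
    {"slide": [50, -60, -60], "dr": [0, 0, 0], "jaw": 0},
    {"slide": [90, -110, -60], "dr": [0, 0, 0], "jaw": 0},
    {"slide": [110, -140, -60], "dr": [0, 0, 0], "jaw": 0},
    {"slide": [110, -140, -60], "dr": [0, 0, 0], "jaw": 0},
    {"slide": [110, -140, -60], "dr": [0, 0, 0], "jaw": 0},
    {"slide": [110, -140, -30], "dr": [0, 0, 0], "jaw": 0},
    {"slide": [110, -140, 9], "dr": [0, 0, 0], "jaw": 0},
    {"slide": [110, -140, 9], "dr": [0, 0, 0], "jaw": 0}
  ]
}}

```text
t: 7.0
tool_pos: [0.4264, -0.1912, 0.1916]
orientation: [-0.015, -3.134, -0.011]
force: [-1.0, 0.4, -0.2]
opening: 0.0679
gripper_force: 0.0
```

```bash
python3 -c "
from h import *
im,w=tray('t3'); go((.5245,-.195,.197,-.01)); g=cv2.cvtColor(im,cv2.COLOR_RGB2GRAY)
print(g[208,358:380],g[205,472:494]);print(g[232,358:380],g[230,472:494])"
```

```text
tray c [ 0.5407 -0.1936] size [0.3368 0.1376] yaw -0.0094
t 7.05 tcp [ 0.4275 -0.1918  0.1942] F [ 1.1 -0.1 -0.2] open 0.0721 yaw -0.0094
[-97.0, -2.2, -3.3] [0.0056, -0.0051, 0.0006]
[128 129 129 125 109 138 188 190 202 207 206 206 207 207 206 207 206 205
 205 206 205 206] [192 185 153 117 128 168 174 149 131 127 128 129 131 129 128 130 130 132
 121 100  99 100]
[129 126 128 126 124 133 179 184 168 197 207 206 207 207 206 207 206 207
 206 206 206 207] [182 184 178 151 120 129 169 170 142 129 130 130 131 131 130 130 129 128
 128 129 130 128]
```

>>> {"op": "servo_tool", "data": {
  "increments": [
    {"slide": [-15, 0, 0], "dr": [0, 0, 0], "jaw": 0},
    {"slide": [-25, 0, 0], "dr": [0, 0, 0], "jaw": 0},
    {"slide": [-32, 0, 0], "dr": [0, 0, 0], "jaw": 0},
    {"slide": [-39, 0, 0], "dr": [0, 0, 0], "jaw": 0},
    {"slide": [-46, 0, 0], "dr": [0, 0, 0], "jaw": 0},
    {"slide": [-53, 0, 0], "dr": [0, 0, 0], "jaw": 0},
    {"slide": [-60, 0, 0], "dr": [0, 0, 0], "jaw": 0},
    {"slide": [-67, 0, 0], "dr": [0, 0, 0], "jaw": 0},
    {"slide": [-74, 0, 0], "dr": [0, 0, 0], "jaw": 0},
    {"slide": [-81, 0, 0], "dr": [0, 0, 0], "jaw": 0},
    {"slide": [-87, 0, 0], "dr": [0, 0, 0], "jaw": 0},
    {"slide": [-92, 0, 0], "dr": [0, 0, 0], "jaw": 0},
    {"slide": [-95, 0, 0], "dr": [0, 0, 0], "jaw": 0},
    {"slide": [-95, 0, 0], "dr": [0, 0, 0], "jaw": 0}
  ]
}}

```text
t: 8.45
tool_pos: [0.5243, -0.1944, 0.1969]
orientation: [0.015, 3.14, 0.002]
force: [-0.5, -0.3, -0.6]
opening: 0.0931
gripper_force: 0.0
```

```bash
python3 -c "
from h import *
im,w=tray('t4'); go((.5245,-.195,.197,-.01)); cv2.imwrite('pics/c4.png',cv2.resize(im[150:250,340:540],None,fx=4,fy=4,interpolation=cv2.INTER_CUBIC)[:,:,::-1])"
```

```text
tray c [ 0.6046 -0.1941] size [0.3373 0.1371] yaw -0.0026
t 8.5 tcp [ 0.5242 -0.1944  0.1969] F [ 0.7 -1.2  0.3] open 0.0929 yaw -0.0097
[-0.3, -0.6, -0.1] [0.0013, 0.002, 0.0003]
```

View pics/c4.png

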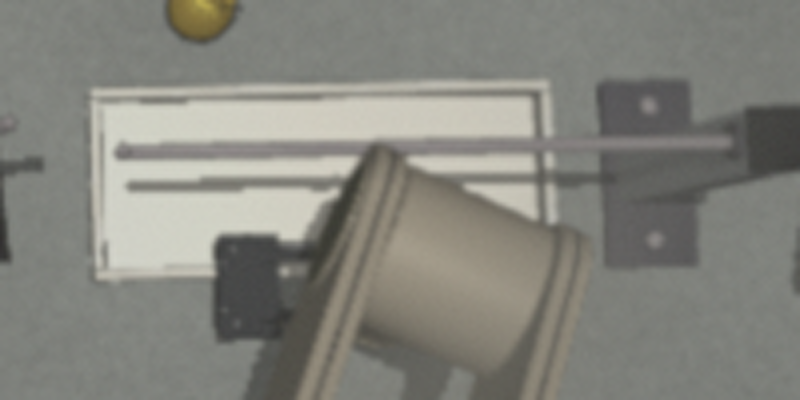

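Tray sits centred at (0.605,-0.194), square within 0.01 rad. Now the masks.

```bash
python3 -c "
from h import *
go((.45,-.19,.20,-.01),(.47,-.05,.52,-1.5),(.621,.0845,.53,.0706-np.pi/2),(.621,.0845,.459,.0706-np.pi/2))"
```

```text
t 8.5 tcp [ 0.5242 -0.1944  0.1969] F [ 0.7 -1.2  0.3] open 0.0929 yaw -0.0097
[74.2, 3.6, -3.2] [0.0013, 0.002, 0.0003]
[55.0, 144.3, -323.0] [0.0026, 0.0006, 1.4903]
[-94.7, 280.2, -332.5] [0.0026, 0.0006, 1.4905]
[-94.6, 280.1, -261.5] [0.0026, 0.0006, 1.4905]
```

>>> {"op": "servo_tool", "data": {
  "increments": [
    {"slide": [40, 0, -3], "dr": [0, 0, 0], "jaw": 0},
    {"slide": [74, 4, -3], "dr": [0, 0, 0], "jaw": 0},
    {"slide": [74, 4, -3], "dr": [0, 0, 0], "jaw": 0},
    {"slide": [72, 10, -50], "dr": [0, 0, 0], "jaw": 0},
    {"slide": [70, 20, -100], "dr": [0, 0, 0.1], "jaw": 0},
    {"slide": [70, 30, -150], "dr": [0, 0, 0.25], "jaw": 0},
    {"slide": [70, 40, -200], "dr": [0, 0, 0.4], "jaw": 0},
    {"slide": [70, 60, -245], "dr": [0, 0, 0.55], "jaw": 0},
    {"slide": [70, 90, -280], "dr": [0, 0, 0.7], "jaw": 0},
    {"slide": [70, 120, -310], "dr": [0, 0, 0.85], "jaw": 0},
    {"slide": [55, 144, -332], "dr": [0, 0, 1.0], "jaw": 0},
    {"slide": [30, 180, -332], "dr": [0, 0, 1.15], "jaw": 0},
    {"slide": [0, 210, -332], "dr": [0, 0, 1.3], "jaw": 0},
    {"slide": [-40, 240, -332], "dr": [0, 0, 1.4], "jaw": 0},
    {"slide": [-70, 265, -332], "dr": [0, 0, 1.49], "jaw": 0},
    {"slide": [-95, 280, -332], "dr": [0.0026, 0, 1.49], "jaw": 0},
    {"slide": [-95, 280, -332], "dr": [0.0026, 0, 1.49], "jaw": 0},
    {"slide": [-95, 280, -332], "dr": [0.0026, 0, 1.49], "jaw": 0}
  ]
}}

```text
t: 10.3
tool_pos: [0.6217, 0.0846, 0.5288]
orientation: [-2.139, -2.299, 0.002]
force: [-0.3, 0.1, 0.5]
opening: 0.0931
gripper_force: 0.0
```

```bash
python3 -c "
from h import *
im,w=tray('t5'); W=.0706-np.pi/2;go((.621,.0845,.53,W),(.621,.0845,.459,W),(.621,.0845,.480,W),(.6247,.0411,.480,W))
im,d=read_camera('side'); P=cloud('side',d)
k=(P[...,2]>.278)&(P[...,2]<.315)&(abs(P[...,0]-.62)<.02)&(P[...,1]>.05)&(P[...,1]<.12); print(k.sum(),P[k].mean(0))
cv2.imwrite('pics/s5.png',cv2.resize(im[100:280,240:440],None,fx=3,fy=3,interpolation=cv2.INTER_CUBIC)[:,:,::-1])"
```

```text
tray c [ 0.6038 -0.2009] size [0.3225 0.138 ] yaw -0.0075
t 10.35 tcp [0.6212 0.0841 0.5295] F [-0.2  1.1 -0.1] open 0.0927 yaw -1.4995
[0.4, -0.1, -0.5] [-0.0004, 0.0003, 0.0007]
[0.5, -0.1, 70.5] [-0.0004, 0.0003, 0.0007]
[0.5, -0.1, 49.5] [-0.0004, 0.0003, 0.0007]
[-43.1, 0.5, 49.5] [-0.0004, 0.0003, 0.0007]
90 [0.62284131 0.08857261 0.29382854]
```

View pics/s5.png

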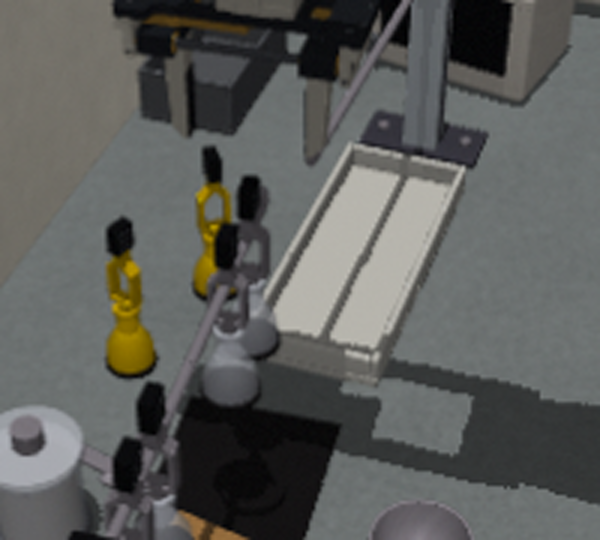

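The open fingers straddle mask 1's block (crop 250,195), and the tray stands under the rail. Going down to grip, then lifting 21 mm.

>>> {"op": "servo_tool", "data": {
  "increments": [
    {"slide": [0, 0, 35], "dr": [0, 0, 0], "jaw": 0},
    {"slide": [0, 0, 70], "dr": [0, 0, 0], "jaw": 0},
    {"slide": [0, 0, 70], "dr": [0, 0, 0], "jaw": 0},
    {"slide": [0, 0, 70], "dr": [0, 0, 0], "jaw": 1},
    {"slide": [0, 0, 70], "dr": [0, 0, 0], "jaw": 1},
    {"slide": [0, 0, 70], "dr": [0, 0, 0], "jaw": 1},
    {"slide": [0, 0, 70], "dr": [0, 0, 0], "jaw": 1},
    {"slide": [0, 0, 70], "dr": [0, 0, 0], "jaw": 1},
    {"slide": [0, 0, 70], "dr": [0, 0, 0], "jaw": 1},
    {"slide": [0, 0, 70], "dr": [0, 0, 0], "jaw": 1},
    {"slide": [0, 0, 70], "dr": [0, 0, 0], "jaw": 1},
    {"slide": [0, 0, 60], "dr": [0, 0, 0], "jaw": 1},
    {"slide": [0, 0, 49], "dr": [0, 0, 0], "jaw": 1},
    {"slide": [0, 0, 49], "dr": [0, 0, 0], "jaw": 1}
  ],
  "force": 30
}}

```text
t: 11.8
tool_pos: [0.6214, 0.0842, 0.4836]
orientation: [2.14, 2.297, 0.003]
force: [-1.8, -0.7, 3.8]
opening: 0.0133
gripper_force: 29.9
```

```bash
python3 -c "
from h import *
W=.0706-np.pi/2;D=-.0098-np.pi/2
f=lambda y:.60756+.0098*y
go((.6247,.0411,.480,W),(.6255,.03,.48,W),(f(-.03),-.015,.480,D),(f(-.1),-.1,.48,D),(f(-.285),-.285,.480,D),(f(-.285),-.285,.459,D))
im,d=read_camera('side');P=cloud('side',d);k=(P[...,2]>.24)&(P[...,2]<.28)&(abs(P[...,0]-.62)<.03)&(P[...,1]>.05)&(P[...,1]<.12);q=P[k];print(k.sum())
cv2.imwrite('pics/s6.png',cv2.resize(im[100:280,260:400],None,fx=4,fy=3.3,interpolation=cv2.INTER_CUBIC)[:,:,::-1])"
```

```text
t 11.8 tcp [0.6214 0.0842 0.4836] F [-1.8 -0.7  3.8] open 0.0133 yaw -1.4998
[-43.2, 0.2, 3.6] [0.0032, 0.0003, 0.0004]
[-54.4, 0.2, 3.6] [0.0032, 0.0003, 0.0004]
[-98.0, -21.2, 3.5] [0.0032, 0.0002, 0.0808]
[-182.7, -27.9, 3.5] [0.0032, 0.0002, 0.0808]
[-367.1, -42.8, 3.5] [0.0032, 0.0002, 0.0808]
[-367.1, -42.9, 24.5] [0.0032, 0.0002, 0.0808]
123
```

View pics/s6.png

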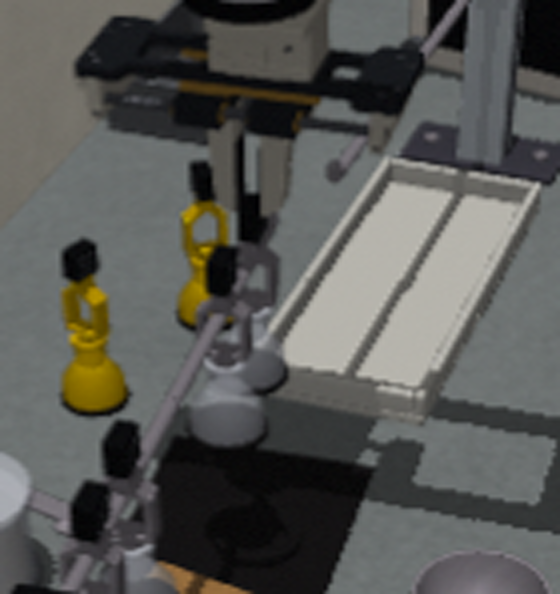

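Mask 1 is lifted and held straight. Moving it along the wet rail into the gap, then pausing to check alignment with the dry stop.

>>> {"op": "servo_tool", "data": {
  "increments": [
    {"slide": [-12, 0, 0], "dr": [0, 0, 0], "jaw": 1},
    {"slide": [-28, 0, 0], "dr": [0, 0, 0], "jaw": 1},
    {"slide": [-44, 0, 0], "dr": [0, 0, 0], "jaw": 1},
    {"slide": [-57, 0, 0], "dr": [0, 0, 0], "jaw": 1},
    {"slide": [-60, 0, 0], "dr": [0, 0, 0], "jaw": 1},
    {"slide": [-68, -5, 0], "dr": [0, 0, 0.02], "jaw": 1},
    {"slide": [-78, -12, 0], "dr": [0, 0, 0.05], "jaw": 1},
    {"slide": [-86, -18, 0], "dr": [0, 0, 0.08], "jaw": 1},
    {"slide": [-92, -21, 0], "dr": [0, 0, 0.08], "jaw": 1},
    {"slide": [-92, -21, 0], "dr": [0, 0, 0.08], "jaw": 1},
    {"slide": [-92, -21, 0], "dr": [0, 0, 0.08], "jaw": 1}
  ]
}}

```text
t: 12.95
tool_pos: [0.6068, -0.0096, 0.4799]
orientation: [-2.231, -2.211, 0.003]
force: [-0.0, -0.4, -0.7]
opening: 0.0005
gripper_force: 0.0
```

```bash
python3 -c "
from h import *
W=.0706-np.pi/2;D=-.0098-np.pi/2
f=lambda y:.60756+.0098*y
tray('t7')
go((f(-.03),-.030,.480,D),(f(-.1),-.1,.48,D),(f(-.285),-.285,.480,D),(f(-.285),-.285,.459,D))
im,d=read_camera('side')
cv2.imwrite('pics/s7.png',cv2.resize(im[100:240,290:390],None,fx=5,fy=4,interpolation=cv2.INTER_CUBIC)[:,:,::-1])"
```

```text
tray c [ 0.6035 -0.2753] size [0.1744 0.1375] yaw -0.028
t 13.0 tcp [ 0.6068 -0.0093  0.48  ] F [ 0.7  0.4 -0.3] open 0.0006 yaw -1.5798
[-20.7, 0.6, -0.0] [-0.0015, 0.0006, 0.0008]
[-90.7, 0.6, 0.0] [-0.0015, 0.0006, 0.0008]
[-275.7, 0.4, 0.1] [-0.0015, 0.0006, 0.0008]
[-275.7, 0.4, 21.1] [-0.0015, 0.0006, 0.0008]
```

View pics/s7.png

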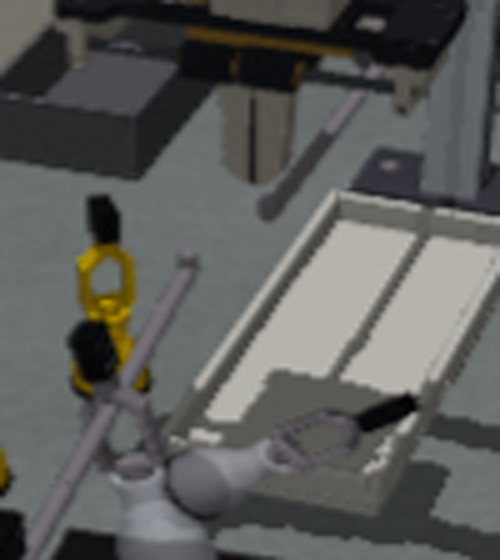

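Mask 1 was dropped: the opening reads 0.0005. In the crop it lies over the tray's +y end, with its block at (390,410) and its rim at (205,480). I lifted before the fingers had finished closing, since the full stroke takes about 1 s. I'll back off, look, and pick it up.

>>> {"op": "servo_tool", "data": {
  "increments": [
    {"slide": [0, -40, -30], "dr": [0, 0, 0], "jaw": 0},
    {"slide": [0, -80, -60], "dr": [0, 0, 0], "jaw": 0},
    {"slide": [0, -120, -60], "dr": [0, 0, 0], "jaw": 0},
    {"slide": [0, -160, -60], "dr": [0, 0, 0], "jaw": 0},
    {"slide": [0, -200, -60], "dr": [0, 0, 0], "jaw": 0},
    {"slide": [40, -200, -60], "dr": [0, 0, 0], "jaw": 0},
    {"slide": [90, -200, -60], "dr": [0, 0, 0], "jaw": 0},
    {"slide": [130, -200, -60], "dr": [0, 0, 0], "jaw": 0},
    {"slide": [130, -200, -60], "dr": [0, 0, 0], "jaw": 0},
    {"slide": [130, -200, -60], "dr": [0, 0, 0], "jaw": 0}
  ]
}}

```text
t: 14.05
tool_pos: [0.4079, 0.1236, 0.5405]
orientation: [-2.228, -2.215, 0.002]
force: [0.7, 0.1, -0.0]
opening: 0.0758
gripper_force: 0.0
```

```bash
python3 - <<'E'
from h import *
im,w=tray('t8'); go()
np.savez("t8.npz",im=im)
im2,d2=read_camera('side'); a=cv2.resize(im[160:250,310:400],None,fx=4.4,fy=4.4,interpolation=cv2.INTER_CUBIC); b=cv2.resize(im2[140:240,300:400],None,fx=4,fy=4,interpolation=cv2.INTER_CUBIC)
b=cv2.resize(b,(396,396)); cv2.imwrite('pics/c8.png',np.hstack([a,b])[:,:,::-1])
P=cloud('side',d2); dark=(im2.max(2)<60); k=dark&(P[...,1]>-.15)&(P[...,1]<.06)&(P[...,0]<.58)&(P[...,2]>.015)&(P[...,2]<.15); q=P[k]; print(k.sum(),q.mean(0),q.min(0),q.max(0))
E
```

```text
tray c [ 0.604 -0.194] size [0.3366 0.1382] yaw -0.01
t 14.1 tcp [0.408  0.1227 0.5405] F [-0.4 -0.6 -0.7] open 0.0799 yaw -1.5786
1054 [0.06621309 0.03774095 0.07734326] [-0.06372732 -0.00991153  0.01507481] [0.53556404 0.05999634 0.14996527]
```

View pics/c8.png

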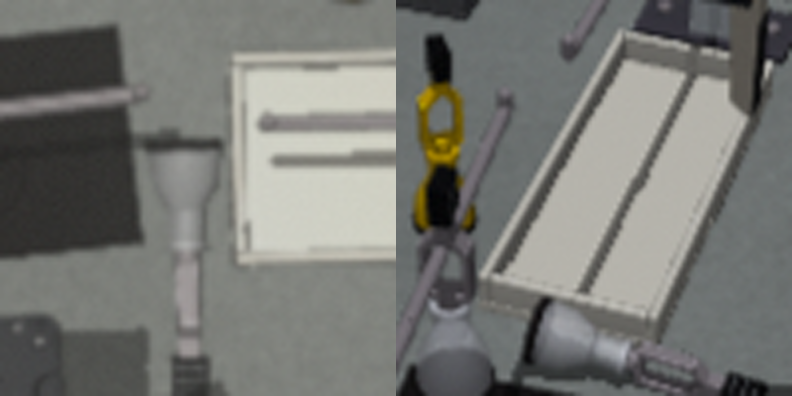

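The mask lies flat on the bench beside the tray, which hasn't moved. Its rim is at image px (352,192) and its block at (353,245). I'll measure the block and grip it lightly across its 24 mm, so that it pivots upright as it's lifted.

```bash
python3 - <<'E'
from h import *
im=np.load("t8.npz")["im"]; g=im.max(2)
k=np.zeros((400,640),bool); k[232:262,343:368]=1; m=(k&(g<75)).astype(np.uint8)
n,l,s,c=cv2.connectedComponentsWithStats(m); print(s[1:],c[1:])
i=1+s[1:,4].argmax(); cs,_=cv2.findContours((l==i).astype(np.uint8),0,2); r=cv2.minAreaRect(cs[0]); print(r)
print("block",plane("top",[c[i]],.018).round(4))
k[:]=0;k[185:198,340:364]=1;m=(k&(g<75)).astype(np.uint8); print("rim",plane("top",[np.argwhere(m).mean(0)[::-1]],.04).round(4))
b=plane("top",[c[i]],.018)[0]
go((b[0],b[1],.35,0),(b[0],b[1],.26,0),(b[0],b[1],.1905,0))
print(plane("top",[[295,256]],.04))
E
```

```text
[[350 241   7   2   9]
 [349 244   9   8  59]] [[353.         241.77777778]
 [353.16949153 247.79661017]]
((353.0, 247.5), (7.0, 8.0), 90.0)
block [[0.4546 0.0066 0.018 ]]
rim [[0.615  0.0106 0.04  ]]
t 14.15 tcp [0.4081 0.1222 0.5405] F [ 0.6 -1.4 -0.4] open 0.084 yaw -1.5799
[-115.0, 47.7, 190.6] [-0.0014, 0.0, -1.5799]
[-115.0, 47.7, 280.6] [-0.0014, 0.0, -1.5799]
[-114.9, 47.8, 350.1] [-0.0014, 0.0, -1.5799]
[[0.43644632 0.17521389 0.04      ]]
```

>>> {"op": "servo_tool", "data": {
  "increments": [
    {"slide": [-30, 12, 0], "dr": [0, 0, -0.15], "jaw": 0},
    {"slide": [-60, 25, 30], "dr": [0, 0, -0.3], "jaw": 0},
    {"slide": [-90, 38, 60], "dr": [0, 0, -0.45], "jaw": 0},
    {"slide": [-115, 51, 90], "dr": [0, 0, -0.6], "jaw": 0},
    {"slide": [-115, 51, 120], "dr": [0, 0, -0.75], "jaw": 0},
    {"slide": [-115, 51, 150], "dr": [0, 0, -0.9], "jaw": 0},
    {"slide": [-115, 51, 180], "dr": [0, 0, -1.05], "jaw": 0},
    {"slide": [-115, 51, 200], "dr": [0, 0, -1.2], "jaw": 0},
    {"slide": [-115, 51, 220], "dr": [0, 0, -1.35], "jaw": 0},
    {"slide": [-115, 51, 240], "dr": [0, 0, -1.5], "jaw": 0},
    {"slide": [-115, 51, 260], "dr": [0, 0, -1.56], "jaw": 0},
    {"slide": [-115, 51, 280], "dr": [0, 0, -1.56], "jaw": 0},
    {"slide": [-115, 51, 280], "dr": [0, 0, -1.56], "jaw": 0},
    {"slide": [-115, 51, 315], "dr": [0, 0, -1.56], "jaw": 0},
    {"slide": [-115, 51, 350], "dr": [0, 0, -1.56], "jaw": 0},
    {"slide": [-115, 51, 350], "dr": [0, 0, -1.56], "jaw": 0}
  ]
}}

```text
t: 15.75
tool_pos: [0.4565, 0.0063, 0.1884]
orientation: [-0.034, -3.136, 0.0]
force: [-1.5, 0.3, 0.3]
opening: 0.0932
gripper_force: 0.0
```

>>> {"op": "servo_tool", "data": {
  "increments": [
    {"slide": [0, 0, 0], "dr": [0, 0, 0], "jaw": 1},
    {"slide": [0, 0, 0], "dr": [0, 0, 0], "jaw": 1},
    {"slide": [0, 0, 0], "dr": [0, 0, 0], "jaw": 1},
    {"slide": [0, 0, 0], "dr": [0, 0, 0], "jaw": 1},
    {"slide": [0, 0, 0], "dr": [0, 0, 0], "jaw": 1},
    {"slide": [0, 0, 0], "dr": [0, 0, 0], "jaw": 1},
    {"slide": [0, 0, 0], "dr": [0, 0, 0], "jaw": 1},
    {"slide": [0, 0, 0], "dr": [0, 0, 0], "jaw": 1},
    {"slide": [0, 0, 0], "dr": [0, 0, 0], "jaw": 1},
    {"slide": [0, 0, 0], "dr": [0, 0, 0], "jaw": 1},
    {"slide": [0, 0, 0], "dr": [0, 0, 0], "jaw": 1},
    {"slide": [0, 0, 0], "dr": [0, 0, 0], "jaw": 1}
  ],
  "force": 6
}}

```text
t: 16.95
tool_pos: [0.4577, 0.0072, 0.1905]
orientation: [-0.031, -3.141, 0.0]
force: [0.7, -0.1, 0.1]
opening: 0.0241
gripper_force: 6.0
```

>>> {"op": "servo_tool", "data": {
  "increments": [
    {"slide": [0, 0, -10], "dr": [0, 0, 0], "jaw": 1},
    {"slide": [0, 0, -25], "dr": [0, 0, 0], "jaw": 1},
    {"slide": [0, 0, -40], "dr": [0, 0, 0], "jaw": 1},
    {"slide": [10, 0, -55], "dr": [0, 0, 0], "jaw": 1},
    {"slide": [20, 0, -70], "dr": [0, 0, 0], "jaw": 1},
    {"slide": [30, 5, -85], "dr": [0, 0, 0], "jaw": 1},
    {"slide": [40, 10, -100], "dr": [0, 0, 0], "jaw": 1},
    {"slide": [50, 15, -115], "dr": [0, 0, 0], "jaw": 1},
    {"slide": [55, 20, -130], "dr": [0, 0, 0], "jaw": 1},
    {"slide": [60, 20, -145], "dr": [0, 0, 0], "jaw": 1},
    {"slide": [60, 20, -160], "dr": [0, 0, 0], "jaw": 1},
    {"slide": [60, 20, -170], "dr": [0, 0, 0], "jaw": 1},
    {"slide": [60, 20, -170], "dr": [0, 0, 0], "jaw": 1},
    {"slide": [60, 20, -170], "dr": [0, 0, 0], "jaw": 1}
  ]
}}

```text
t: 18.35
tool_pos: [0.3982, 0.0284, 0.3604]
orientation: [-0.031, -3.141, 0.001]
force: [-0.1, 0.3, -1.2]
opening: 0.0239
gripper_force: 6.0
```

```bash
python3 - <<'E'
from h import *
im,w=tray('t9'); go(); im2,d2=read_camera('side')
a=cv2.resize(im[170:290,300:420],(400,400)); b=cv2.resize(im2[140:320,290:470],(400,400)); cv2.imwrite('pics/c9.png',np.hstack([a,b])[:,:,::-1])
E
```

```text
tray c [ 0.604 -0.194] size [0.3367 0.138 ] yaw -0.0089
t 18.4 tcp [0.3981 0.0284 0.3599] F [-0.1  0.2 -1.1] open 0.0241 yaw -0.0199
```

View pics/c9.png

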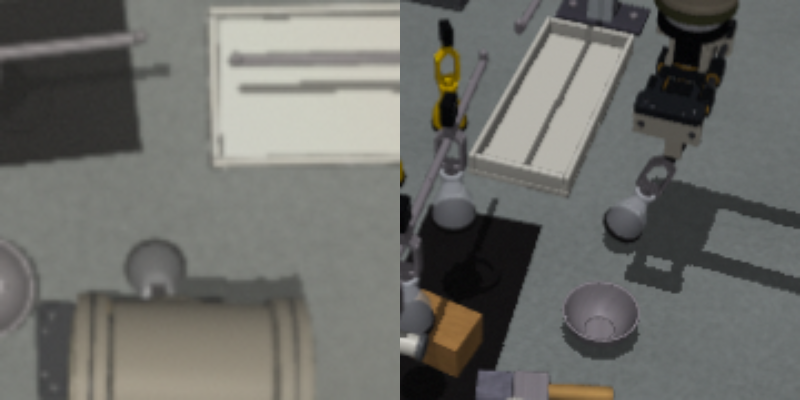

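The mask has swung most of the way down (side crop: block at (670,155), rim at (628,220)). It's still tilted towards +x. I'll ease the grip so it swings further.

>>> {"op": "servo_tool", "data": {
  "increments": [
    {"slide": [0, 0, 0], "dr": [0, 0, 0], "jaw": 1},
    {"slide": [0, 0, 0], "dr": [0, 0, 0], "jaw": 1},
    {"slide": [0, 0, 0], "dr": [0, 0, 0], "jaw": 1},
    {"slide": [0, 0, 0], "dr": [0, 0, 0], "jaw": 1},
    {"slide": [0, 0, 0], "dr": [0, 0, 0], "jaw": 1}
  ],
  "force": 3
}}

```text
t: 18.95
tool_pos: [0.3982, 0.0284, 0.3605]
orientation: [-0.031, -3.141, 0.001]
force: [-0.1, 0.2, -0.8]
opening: 0.0236
gripper_force: 3.0
```

```bash
cat >> h.py <<'E'
def hung(x0,y0,r=.1):
    """points of the held mask in both clouds, height profile of mean x,y"""
    for n in("side","top"):
        im,d=read_camera(n); P=cloud(n,d); k=(abs(P[...,0]-x0)<r)&(abs(P[...,1]-y0)<.045)&(P[...,2]>.02)&(P[...,2]<.2)
        q=P[k]
        for a in np.arange(.02,.2,.02):
            s=q[(q[:,2]>=a)&(q[:,2]<a+.02)]
            if len(s)>8: print(n,round(a,2),len(s),np.median(s,0).round(3)[:2],s[:,0].min().round(3),s[:,0].max().round(3))
        globals()["im_"+n]=im
    return im_side,im_top
E
python3 - <<'E'
from h import *
s,t=hung(.42,.028)
E
```

```text
side 0.02 85 [0.43  0.049] 0.409 0.459
side 0.04 127 [0.431 0.044] 0.408 0.455
side 0.06 83 [0.429 0.038] 0.411 0.447
side 0.08 63 [0.421 0.037] 0.402 0.434
side 0.1 63 [0.415 0.032] 0.398 0.43
side 0.12 30 [0.41  0.034] 0.391 0.429
side 0.14 54 [0.407 0.034] 0.392 0.423
side 0.16 14 [0.4  0.04] 0.39 0.408
side 0.18 36 [0.397 0.055] 0.388 0.408
top 0.02 40 [0.451 0.034] 0.424 0.458
top 0.04 77 [0.444 0.029] 0.425 0.455
top 0.06 55 [0.436 0.029] 0.425 0.447
```

```bash
python3 - <<'E'
from h import *
a=.23; s,c=np.sin(a)*.167,np.cos(a)*.167
go((.398+s,.0284,.193+c,-.02,a),(.398+s,.0284,.170+c,-.02,a))
E
```

```text
t 19.05 tcp [0.3982 0.0284 0.3606] F [ 0.6 -0.3 -1.3] open 0.0238 yaw -0.0198
[-37.8, 0.7, 4.9] [-0.0004, 0.2292, 0.0002]
[-37.8, 0.8, 27.9] [-0.0004, 0.2292, 0.0002]
```

>>> {"op": "servo_tool", "data": {
  "increments": [
    {"slide": [-10, 0, 1], "dr": [0, 0.06, 0], "jaw": 1},
    {"slide": [-19, 0, 2], "dr": [0, 0.12, 0], "jaw": 1},
    {"slide": [-29, 0, 3], "dr": [0, 0.18, 0], "jaw": 1},
    {"slide": [-38, 0, 5], "dr": [0, 0.23, 0], "jaw": 1},
    {"slide": [-38, 0, 5], "dr": [0, 0.23, 0], "jaw": 1},
    {"slide": [-38, 0, 12], "dr": [0, 0.23, 0], "jaw": 1},
    {"slide": [-38, 0, 20], "dr": [0, 0.23, 0], "jaw": 1},
    {"slide": [-38, 0, 26], "dr": [0, 0.23, 0], "jaw": 1},
    {"slide": [-38, 0, 26], "dr": [0, 0.23, 0], "jaw": 1}
  ]
}}

```text
t: 19.95
tool_pos: [0.4356, 0.0277, 0.3337]
orientation: [-0.029, -2.91, -0.003]
force: [-0.3, -0.3, -1.4]
opening: 0.0238
gripper_force: 3.0
```

```bash
python3 - <<'E'
from h import *
s,t=hung(.40,.028); go()
E
```

```text
side 0.02 131 [0.39  0.045] 0.371 0.417
side 0.04 69 [0.393 0.038] 0.38 0.411
side 0.06 60 [0.393 0.037] 0.381 0.405
side 0.08 64 [0.394 0.033] 0.377 0.41
side 0.1 26 [0.405 0.035] 0.377 0.41
side 0.12 59 [0.39  0.033] 0.378 0.41
side 0.14 14 [0.39  0.036] 0.386 0.398
side 0.16 77 [0.391 0.051] 0.386 0.408
side 0.18 37 [0.395 0.053] 0.391 0.411
t 20.05 tcp [0.4359 0.0277 0.3344] F [ 0.3 -0.  -1.4] open 0.0241 yaw -0.0198
```

>>> {"op": "servo_tool", "data": {
  "increments": [
    {"slide": [-0.5, 0, 2], "dr": [0, 0, 0], "jaw": 1},
    {"slide": [-0.9, 0, 4], "dr": [0, 0, 0], "jaw": 1},
    {"slide": [-1.4, 0, 6], "dr": [0, 0, 0], "jaw": 1},
    {"slide": [-1.8, 0, 8], "dr": [0, 0, 0], "jaw": 1},
    {"slide": [-1.8, 0, 8], "dr": [0, 0, 0], "jaw": 1}
  ]
}}

```text
t: 20.55
tool_pos: [0.4362, 0.0276, 0.3262]
orientation: [-0.029, -2.911, -0.003]
force: [0.3, 0.7, 2.4]
opening: 0.0242
gripper_force: 3.0
```

```bash
python3 - <<'E'
from h import *
go(); im,d=read_camera("side"); P=cloud("side",d)
k=(abs(P[...,0]-.39)<.04)&(abs(P[...,1]-.03)<.05)&(P[...,2]>-.005); q=P[k]; h=np.histogram(q[:,2],np.arange(-.005,.06,.005)); print(h[0])
k=(im.max(2)<45)&(abs(P[...,0]-.39)<.05)&(P[...,1]>0)&(P[...,1]<.08)&(P[...,2]<.05); print("rim",k.sum(),P[k].mean(0),P[k][:,2].min(),P[k][:,2].max())
E
```

```text
t 20.55 tcp [0.4362 0.0276 0.3262] F [0.3 0.7 2.4] open 0.0242 yaw -0.0198
[187 294  41  31  25  24  30  35  33  30  20  10]
rim 56 [0.39417722 0.04481445 0.00532566] -0.0032304140420379227 0.012728759930659814
```

It's standing on the bench. Releasing and backing off along the tool.

>>> {"op": "servo_tool", "data": {
  "increments": [
    {"slide": [0, 0, 0], "dr": [0, 0, 0], "jaw": 0.6},
    {"slide": [0, 0, 0], "dr": [0, 0, 0], "jaw": 0.5},
    {"slide": [0, 0, 0], "dr": [0, 0, 0], "jaw": 0.2},
    {"slide": [0, 0, 0], "dr": [0, 0, 0], "jaw": 0},
    {"slide": [0, 0, 0], "dr": [0, 0, 0], "jaw": 0},
    {"slide": [0, 0, 0], "dr": [0, 0, 0], "jaw": 0},
    {"slide": [0, 0, -20], "dr": [0, 0, 0], "jaw": 0},
    {"slide": [0, 0, -50], "dr": [0, 0, 0], "jaw": 0},
    {"slide": [0, 0, -90], "dr": [0, 0, 0], "jaw": 0},
    {"slide": [0, 0, -110], "dr": [0, 0, 0], "jaw": 0},
    {"slide": [0, 0, -110], "dr": [0, 0, 0], "jaw": 0}
  ]
}}

```text
t: 21.7
tool_pos: [0.4623, 0.0271, 0.4369]
orientation: [-0.029, -2.917, -0.003]
force: [0.0, 0.8, 0.2]
opening: 0.0927
gripper_force: 0.0
```

```bash
cat >> h.py <<'E'
def block(x0,y0,z0=.16,r=.05):
    """black grip block seen from the side camera: centre estimate"""
    for n in("side","top"):
        im,d=read_camera(n); P=cloud(n,d); k=(im.max(2)<50)&(abs(P[...,0]-x0)<r)&(abs(P[...,1]-y0)<r)&(abs(P[...,2]-z0)<.03); q=P[k]
        if len(q): print(n,len(q),q.mean(0).round(4),np.percentile(q,[3,97],axis=0).round(4).tolist())
E
python3 - <<'E'
from h import *
block(.395,.0276); W=-np.pi/2
go((.394,.0276,.40,W),(.394,.0276,.336,W),(.394,.03,.484,W))
im,d=read_camera("side"); cv2.imwrite('pics/s10.png',cv2.resize(im[140:320,290:470],(540,540))[:,:,::-1])
E
```

```text
side 84 [0.3942 0.0354 0.1638] [[0.3878, 0.0213, 0.1388], [0.401, 0.0433, 0.1761]]
top 18 [0.3934 0.0309 0.1736] [[0.3907, 0.0244, 0.1691], [0.3963, 0.0374, 0.1776]]
t 21.8 tcp [0.4613 0.0272 0.433 ] F [-0.4  0.3 -0.5] open 0.0932 yaw -0.0198
[58.0, -0.9, 47.5] [-0.179, -0.1821, 1.5435]
[43.3, -0.9, 109.8] [-0.179, -0.1821, 1.5435]
[77.2, 1.5, -34.3] [-0.179, -0.1821, 1.5435]
```

View pics/s10.png

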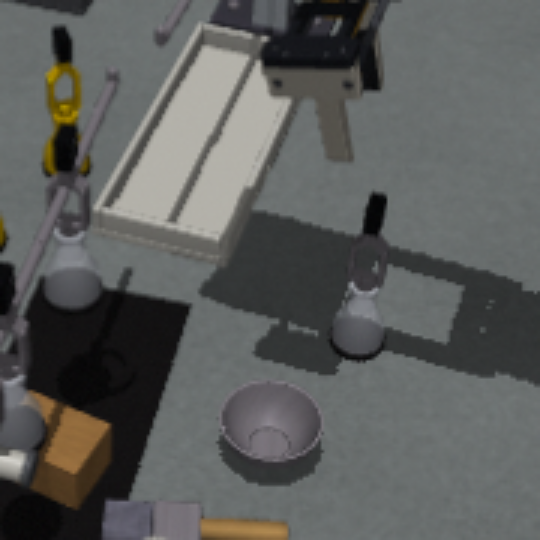

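Mask 1 stands upright on the bench with its block at crop (375,213), world (0.394,0.030). I'll regrip it across its thickness.

>>> {"op": "servo_tool", "data": {
  "increments": [
    {"slide": [20, 0, 10], "dr": [-0.02, -0.02, 0.14], "jaw": 0.4},
    {"slide": [40, 1, 10], "dr": [-0.04, -0.04, 0.28], "jaw": 0.4},
    {"slide": [58, 1, 20], "dr": [-0.05, -0.05, 0.42], "jaw": 0.4},
    {"slide": [62, 1, 28], "dr": [-0.07, -0.07, 0.56], "jaw": 0.4},
    {"slide": [62, 1, 28], "dr": [-0.08, -0.08, 0.7], "jaw": 0.4},
    {"slide": [62, 1, 28], "dr": [-0.1, -0.1, 0.84], "jaw": 0.4},
    {"slide": [62, 1, 28], "dr": [-0.11, -0.12, 0.98], "jaw": 0.4},
    {"slide": [62, 1, 28], "dr": [-0.13, -0.13, 1.12], "jaw": 0.4},
    {"slide": [62, 1, 28], "dr": [-0.15, -0.15, 1.26], "jaw": 0.4},
    {"slide": [62, 1, 28], "dr": [-0.17, -0.17, 1.4], "jaw": 0.4},
    {"slide": [62, 1, 28], "dr": [-0.179, -0.182, 1.5435], "jaw": 0.4},
    {"slide": [62, 1, 28], "dr": [-0.179, -0.182, 1.5435], "jaw": 0.4},
    {"slide": [62, 1, 28], "dr": [-0.179, -0.182, 1.5435], "jaw": 0.4},
    {"slide": [62, 1, 28], "dr": [-0.179, -0.182, 1.5435], "jaw": 0.4}
  ]
}}

```text
t: 23.25
tool_pos: [0.3944, 0.0295, 0.4196]
orientation: [-2.216, -2.224, 0.001]
force: [-0.8, -0.1, -0.8]
opening: 0.0558
gripper_force: 0.0
```

```bash
python3 - <<'E'
from h import *
W=-np.pi/2-.02
go((.3935,.030,.42,W),(.3935,.030,.333,W))
E
```

```text
t 23.25 tcp [0.3944 0.0295 0.4196] F [-0.8 -0.1 -0.8] open 0.0558 yaw -1.5673
[0.5, -0.9, -0.4] [-0.0018, -0.0005, 0.0235]
[0.4, -0.7, 86.6] [-0.0018, -0.0005, 0.0235]
```

>>> {"op": "servo_tool", "data": {
  "increments": [
    {"slide": [0, -1, 20], "dr": [0, 0, 0.015], "jaw": 0.4},
    {"slide": [0, -1, 50], "dr": [0, 0, 0.015], "jaw": 0.4},
    {"slide": [0, -1, 75], "dr": [0, 0, 0.015], "jaw": 0.4},
    {"slide": [0, -1, 86], "dr": [0, 0, 0.015], "jaw": 0.4},
    {"slide": [0, -1, 86], "dr": [0, 0, 0.015], "jaw": 0.4},
    {"slide": [0, -1, 86], "dr": [0, 0, 0.015], "jaw": 1},
    {"slide": [0, -1, 86], "dr": [0, 0, 0.015], "jaw": 1},
    {"slide": [0, -1, 86], "dr": [0, 0, 0.015], "jaw": 1},
    {"slide": [0, -1, 86], "dr": [0, 0, 0.015], "jaw": 1},
    {"slide": [0, -1, 86], "dr": [0, 0, 0.015], "jaw": 1},
    {"slide": [0, -1, 86], "dr": [0, 0, 0.015], "jaw": 1},
    {"slide": [0, -1, 86], "dr": [0, 0, 0.015], "jaw": 1},
    {"slide": [0, -1, 86], "dr": [0, 0, 0.015], "jaw": 1},
    {"slide": [0, -1, 86], "dr": [0, 0, 0.015], "jaw": 1}
  ],
  "force": 30
}}

```text
t: 24.65
tool_pos: [0.3936, 0.0295, 0.3346]
orientation: [2.238, 2.205, 0.0]
force: [1.0, 0.2, 1.7]
opening: 0.0142
gripper_force: 30.0
```

```bash
python3 - <<'E'
from h import *
D=-.0098-np.pi/2; f=lambda y:.60756+.0098*y
block(.394,.03,.16,.03)
go((.40,.02,.40,D),(.40,.02,.480,D),(f(0),.006,.480,D))
E
```

```text
side 96 [0.395 0.036 0.165] [[0.387, 0.0221, 0.1384], [0.4023, 0.0423, 0.1846]]
t 24.75 tcp [0.3936 0.0295 0.3345] F [-0.3  0.2  2.5] open 0.0141 yaw -1.5858
[-9.4, 6.5, -65.5] [0.0001, -0.0, -0.0052]
[-9.4, 6.5, -145.5] [0.0001, -0.0, -0.0052]
[-20.3, 214.3, -145.5] [0.0001, -0.0, -0.0052]
```

>>> {"op": "servo_tool", "data": {
  "increments": [
    {"slide": [0, 0, -20], "dr": [0, 0, 0], "jaw": 1},
    {"slide": [0, 0, -50], "dr": [0, 0, 0], "jaw": 1},
    {"slide": [-5, 3, -85], "dr": [0, 0, 0], "jaw": 1},
    {"slide": [-9, 6, -120], "dr": [0, 0, 0], "jaw": 1},
    {"slide": [-12, 15, -147], "dr": [0, 0, -0.005], "jaw": 1},
    {"slide": [-14, 40, -147], "dr": [0, 0, -0.005], "jaw": 1},
    {"slide": [-16, 70, -147], "dr": [0, 0, -0.005], "jaw": 1},
    {"slide": [-18, 100, -147], "dr": [0, 0, -0.005], "jaw": 1},
    {"slide": [-19, 130, -147], "dr": [0, 0, -0.005], "jaw": 1},
    {"slide": [-20, 155, -147], "dr": [0, 0, -0.005], "jaw": 1},
    {"slide": [-20, 175, -147], "dr": [0, 0, -0.005], "jaw": 1},
    {"slide": [-20, 192, -147], "dr": [0, 0, -0.005], "jaw": 1},
    {"slide": [-20, 204, -147], "dr": [0, 0, -0.005], "jaw": 1},
    {"slide": [-20, 214, -147], "dr": [0, 0, -0.005], "jaw": 1},
    {"slide": [-20, 214, -147], "dr": [0, 0, -0.005], "jaw": 1}
  ]
}}

```text
t: 26.25
tool_pos: [0.6079, 0.0062, 0.4803]
orientation: [-2.232, -2.209, 0.002]
force: [-1.1, 1.2, -1.6]
opening: 0.0139
gripper_force: 30.0
```

```bash
python3 - <<'E'
from h import *
D=-.0098-np.pi/2; f=lambda y:.60756+.0098*y
block(f(0),.006,.305,.04)
go((f(-.03),-.03,.4815,D),(f(-.285),-.285,.4815,D),(f(-.285),-.285,.4605,D),(f(-.285),-.285,.54,D))
im,d=read_camera("side"); cv2.imwrite('pics/s11.png',cv2.resize(im[100:220,290:390],None,fx=5,fy=5,interpolation=cv2.INTER_CUBIC)[:,:,::-1])
E
```

```text
side 96 [0.6099 0.0124 0.3114] [[0.6024, -0.0018, 0.286], [0.6169, 0.0191, 0.3296]]
t 26.35 tcp [0.6071 0.0063 0.4809] F [-0.4 -0.2 -1. ] open 0.0136 yaw -1.5808
[-36.3, 0.5, -0.6] [-0.0012, -0.0001, -0.0002]
[-291.3, 0.6, -0.6] [-0.0012, -0.0001, -0.0002]
[-291.3, 0.6, 20.4] [-0.0012, -0.0001, -0.0002]
[-291.3, 0.5, -59.1] [-0.0012, -0.0001, -0.0002]
```

View pics/s11.png

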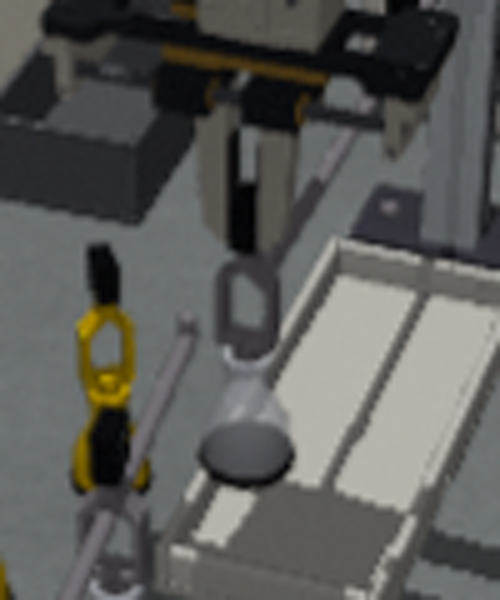

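The hanger hangs straight and lines up with the bar end. Threading it over the dry stop slowly.

>>> {"op": "servo_tool", "data": {
  "increments": [
    {"slide": [-8, 0.5, -0.5], "dr": [0, 0, 0], "jaw": 1},
    {"slide": [-16, 0.5, -0.5], "dr": [0, 0, 0], "jaw": 1},
    {"slide": [-24, 0.5, -0.5], "dr": [0, 0, 0], "jaw": 1},
    {"slide": [-32, 0.5, -0.5], "dr": [0, 0, 0], "jaw": 1},
    {"slide": [-40, 0.5, -0.5], "dr": [0, 0, 0], "jaw": 1},
    {"slide": [-48, 0.5, -0.5], "dr": [0, 0, 0], "jaw": 1},
    {"slide": [-56, 0.5, -0.5], "dr": [0, 0, 0], "jaw": 1},
    {"slide": [-64, 0.5, -0.5], "dr": [0, 0, 0], "jaw": 1},
    {"slide": [-70, 0.5, -0.5], "dr": [0, 0, 0], "jaw": 1},
    {"slide": [-70, 0.5, -0.5], "dr": [0, 0, 0], "jaw": 1}
  ]
}}

```text
t: 27.4
tool_pos: [0.607, -0.0646, 0.4817]
orientation: [-2.234, -2.209, 0.0]
force: [0.4, 0.5, -1.4]
opening: 0.0135
gripper_force: 30.0
```

```bash
python3 - <<'E'
from h import *
D=-.0098-np.pi/2; f=lambda y:.60756+.0098*y
block(f(0),-.063,.305,.04)
go((f(-.285),-.285,.4815,D),(f(-.285),-.285,.4605,D),(f(-.285),-.285,.54,D))
im,d=read_camera("side"); cv2.imwrite('pics/s12.png',cv2.resize(im[90:190,310:410],None,fx=5,fy=5,interpolation=cv2.INTER_CUBIC)[:,:,::-1])
E
```

```text
side 90 [ 0.6094 -0.0577  0.3128] [[0.6016, -0.0719, 0.2871], [0.6165, -0.0502, 0.3319]]
t 27.5 tcp [ 0.6071 -0.0638  0.4818] F [-0.2 -0.  -0.3] open 0.0144 yaw -1.581
[-221.2, -0.0, 0.2] [-0.0002, -0.0003, -0.0004]
[-221.2, -0.0, 21.2] [-0.0002, -0.0003, -0.0004]
[-221.2, -0.0, -58.3] [-0.0002, -0.0003, -0.0004]
```

View pics/s12.png

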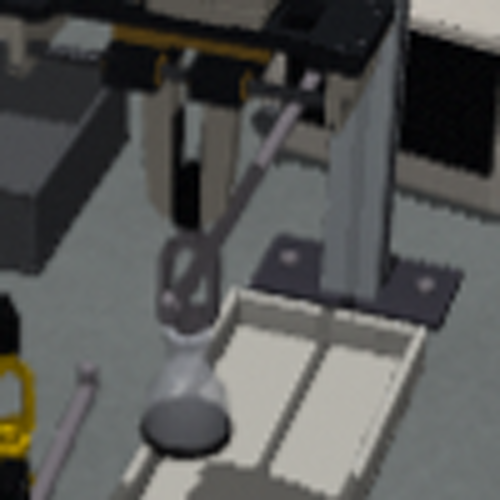

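The stirrup is around the dry bar, with the bar tip showing inside it at (172,300). That was my 14th and last picture, so the rest is by numbers.

>>> {"op": "servo_tool", "data": {
  "increments": [
    {"slide": [-15, 0, 0], "dr": [0, 0, 0], "jaw": 1},
    {"slide": [-35, 0, 0], "dr": [0, 0, 0], "jaw": 1},
    {"slide": [-60, 0, 0], "dr": [0, 0, 0], "jaw": 1},
    {"slide": [-85, 0, 0], "dr": [0, 0, 0], "jaw": 1},
    {"slide": [-110, 0, 0], "dr": [0, 0, 0], "jaw": 1},
    {"slide": [-135, 0, 0], "dr": [0, 0, 0], "jaw": 1},
    {"slide": [-160, 0, 0], "dr": [0, 0, 0], "jaw": 1},
    {"slide": [-185, 0, 0], "dr": [0, 0, 0], "jaw": 1},
    {"slide": [-205, 0, 0], "dr": [0, 0, 0], "jaw": 1},
    {"slide": [-216, 0, 0], "dr": [0, 0, 0], "jaw": 1},
    {"slide": [-221, 0, 0], "dr": [0, 0, 0], "jaw": 1},
    {"slide": [-221, 0, 0], "dr": [0, 0, 0], "jaw": 1},
    {"slide": [-221, 0, 8], "dr": [0, 0, 0], "jaw": 1},
    {"slide": [-221, 0, 15], "dr": [0, 0, 0], "jaw": 1},
    {"slide": [-221, 0, 20], "dr": [0, 0, 0], "jaw": 1},
    {"slide": [-221, 0, 20], "dr": [0, 0, 0], "jaw": 1},
    {"slide": [-221, 0, 20], "dr": [0, 0, 0], "jaw": 1}
  ]
}}

```text
t: 29.25
tool_pos: [0.6048, -0.284, 0.4615]
orientation: [-2.231, -2.21, 0.0]
force: [-2.0, 1.5, 1.0]
opening: 0.0142
gripper_force: 30.0
```

>>> {"op": "servo_tool", "data": {
  "increments": [
    {"slide": [0, 0, 1], "dr": [0, 0, 0], "jaw": 0.8},
    {"slide": [0, 0, 1], "dr": [0, 0, 0], "jaw": 0.5},
    {"slide": [0, 0, 1], "dr": [0, 0, 0], "jaw": 0.4},
    {"slide": [0, 0, 1], "dr": [0, 0, 0], "jaw": 0.4},
    {"slide": [0, 0, 1], "dr": [0, 0, 0], "jaw": 0.4},
    {"slide": [0, 0, 1], "dr": [0, 0, 0], "jaw": 0.4},
    {"slide": [0, 0, -20], "dr": [0, 0, 0], "jaw": 0.4},
    {"slide": [0, 0, -60], "dr": [0, 0, 0], "jaw": 0.4},
    {"slide": [0, 0, -78], "dr": [0, 0, 0], "jaw": 0.4},
    {"slide": [0, 0, -78], "dr": [0, 0, 0], "jaw": 0.4}
  ]
}}

```text
t: 30.25
tool_pos: [0.6049, -0.2847, 0.5445]
orientation: [2.228, 2.206, 0.003]
force: [0.1, 0.1, -0.1]
opening: 0.0559
gripper_force: 0.0
```

```bash
cat >> h.py <<'E'
def rails():
    "grip blocks on either rail, as seen by both cameras"
    for n in("side","top"):
        im,d=read_camera(n); P=cloud(n,d); k=(im.max(2)<55)&(P[...,2]>.268)&(P[...,2]<.31)&(abs(P[...,0]-.61)<.05)&(P[...,1]<.36)&(P[...,1]>-.40)
        N,l,s,c=cv2.connectedComponentsWithStats(k.astype(np.uint8),connectivity=8)
        for i in range(1,N):
            if s[i,4]>15: q=P[l==i]; print(n,s[i,4],q.mean(0).round(4),"z",np.percentile(q[:,2],[3,97]).round(3))
E
python3 - <<'E'
from h import *
tray('t13'); rails()
W=.0706-np.pi/2; w=lambda y:.6271-.0707*y
go((w(.147),.147,.54,W),(w(.147),.147,.459,W))
E
```

```text
tray c [ 0.6042 -0.1617] size [0.2721 0.138 ] yaw -0.0071
side 67 [ 0.6039 -0.2766  0.2895] z [0.272 0.302]
side 106 [0.6148 0.1802 0.291 ] z [0.274 0.303]
side 133 [0.6017 0.3354 0.2915] z [0.274 0.303]
top 25 [ 0.6047 -0.2797  0.2967] z [0.281 0.304]
t 30.4 tcp [ 0.6049 -0.2848  0.5383] F [ 0.2 -0.4 -0.6] open 0.0554 yaw -1.5808
[431.8, 7.5, -1.4] [-0.0017, -0.0009, -0.0806]
[431.8, 7.6, 79.6] [-0.0017, -0.0009, -0.0806]
```

>>> {"op": "servo_tool", "data": {
  "increments": [
    {"slide": [30, 0, 0], "dr": [0, 0, 0], "jaw": 0.4},
    {"slide": [75, 0, 0], "dr": [0, 0, 0], "jaw": 0.4},
    {"slide": [120, 0, 0], "dr": [0, 0, -0.02], "jaw": 0.4},
    {"slide": [165, 0, 0], "dr": [0, 0, -0.04], "jaw": 0.4},
    {"slide": [210, 0, 0], "dr": [0, 0, -0.06], "jaw": 0.4},
    {"slide": [255, 0, 0], "dr": [0, 0, -0.08], "jaw": 0.4},
    {"slide": [300, 0, 0], "dr": [0, 0, -0.08], "jaw": 0.4},
    {"slide": [345, 0, 0], "dr": [0, 0, -0.08], "jaw": 0.4},
    {"slide": [385, 3, 0], "dr": [0, 0, -0.08], "jaw": 0.4},
    {"slide": [420, 5, 0], "dr": [0, 0, -0.08], "jaw": 0.4},
    {"slide": [445, 5, 0], "dr": [0, 0, -0.08], "jaw": 0.4},
    {"slide": [458, 5, 0], "dr": [0, 0, -0.08], "jaw": 0.4},
    {"slide": [458, 5, 0], "dr": [0, 0, -0.08], "jaw": 0.4},
    {"slide": [458, 5, 0], "dr": [0, 0, -0.08], "jaw": 0.4}
  ]
}}

```text
t: 31.8
tool_pos: [0.6145, 0.1725, 0.5389]
orientation: [-2.142, -2.297, 0.003]
force: [0.7, 0.2, 0.6]
opening: 0.056
gripper_force: 0.0
```

```bash
python3 - <<'E'
from h import *
tray('t14'); rails()
W=.0706-np.pi/2; w=lambda y:.6271-.0707*y
go((w(.1735),.1735,.54,W),(w(.1735),.1735,.459,W),(w(.1735),.1735,.48,W))
E
```

```text
tray c [ 0.604 -0.194] size [0.3367 0.138 ] yaw -0.0089
side 67 [ 0.604 -0.277  0.29 ] z [0.273 0.303]
side 107 [0.6147 0.1803 0.2915] z [0.274 0.303]
side 131 [0.6015 0.3357 0.2919] z [0.276 0.304]
t 31.95 tcp [0.6146 0.1718 0.5397] F [-0.4 -0.2  0.6] open 0.0558 yaw -1.5025
[1.7, 0.3, -0.3] [-0.0003, 0.0003, -0.0023]
[1.7, 0.3, 80.7] [-0.0003, 0.0003, -0.0023]
[1.7, 0.3, 59.7] [-0.0003, 0.0003, -0.0023]
```

>>> {"op": "servo_tool", "data": {
  "increments": [
    {"slide": [2, 0, 40], "dr": [0, 0, 0], "jaw": 0.4},
    {"slide": [2, 0, 70], "dr": [0, 0, 0], "jaw": 0.4},
    {"slide": [2, 0, 81], "dr": [0, 0, 0], "jaw": 0.4},
    {"slide": [2, 0, 81], "dr": [0, 0, 0], "jaw": 0.4},
    {"slide": [2, 0, 81], "dr": [0, 0, 0], "jaw": 1},
    {"slide": [2, 0, 81], "dr": [0, 0, 0], "jaw": 1},
    {"slide": [2, 0, 81], "dr": [0, 0, 0], "jaw": 1},
    {"slide": [2, 0, 81], "dr": [0, 0, 0], "jaw": 1},
    {"slide": [2, 0, 81], "dr": [0, 0, 0], "jaw": 1},
    {"slide": [2, 0, 81], "dr": [0, 0, 0], "jaw": 1},
    {"slide": [2, 0, 81], "dr": [0, 0, 0], "jaw": 1},
    {"slide": [2, 0, 81], "dr": [0, 0, 0], "jaw": 1},
    {"slide": [2, 0, 81], "dr": [0, 0, 0], "jaw": 1}
  ],
  "force": 30
}}

```text
t: 33.25
tool_pos: [0.6147, 0.1752, 0.4595]
orientation: [2.142, 2.297, 0.003]
force: [6.4, 0.9, 1.5]
opening: 0.0141
gripper_force: 30.0
```

>>> {"op": "servo_tool", "data": {
  "increments": [
    {"slide": [0, 0, -5], "dr": [0, 0, 0], "jaw": 1},
    {"slide": [0, 0, -11], "dr": [0, 0, 0], "jaw": 1},
    {"slide": [0, 0, -17], "dr": [0, 0, 0], "jaw": 1},
    {"slide": [0, 0, -21], "dr": [0, 0, 0], "jaw": 1},
    {"slide": [0, 0, -21], "dr": [0, 0, 0], "jaw": 1},
    {"slide": [0, 0, -21], "dr": [0, 0, 0], "jaw": 1}
  ]
}}

```text
t: 33.85
tool_pos: [0.6143, 0.1752, 0.4798]
orientation: [-2.142, -2.298, 0.0]
force: [-0.4, 0.2, -0.7]
opening: 0.0139
gripper_force: 30.0
```

```bash
python3 - <<'E'
from h import *
W=.0706-np.pi/2; w=lambda y:.6271-.0707*y;D=-.0098-np.pi/2; f=lambda y:.60756+.0098*y
block(w(.1735),.1735,.305,.03)
go((w(.032),.031,.48,W),(w(.02),.022,.48,W),(f(0),-.006,.48,D),(f(-.06),-.06,.48,D),(f(-.195),-.195,.48,D))
E
```

```text
side 112 [0.6153 0.182  0.3137] [[0.6067, 0.169, 0.2917], [0.6234, 0.1883, 0.3307]]
t 33.95 tcp [0.6142 0.1752 0.4794] F [-0.   0.4 -0.3] open 0.0139 yaw -1.5008
[-144.6, 0.5, -0.6] [-0.0008, 0.0, -0.0006]
[-153.6, 0.7, -0.6] [-0.0008, 0.0, -0.0006]
[-180.3, -19.3, -0.6] [-0.0008, 0.0001, 0.0798]
[-234.1, -23.7, -0.6] [-0.0008, 0.0001, 0.0798]
[-368.7, -34.4, -0.5] [-0.0008, 0.0001, 0.0798]
```

>>> {"op": "servo_tool", "data": {
  "increments": [
    {"slide": [-10, 0, -0.5], "dr": [0, 0, 0], "jaw": 1},
    {"slide": [-28, 0, -0.5], "dr": [0, 0, 0], "jaw": 1},
    {"slide": [-46, 0, -0.5], "dr": [0, 0, 0], "jaw": 1},
    {"slide": [-64, 0, -0.5], "dr": [0, 0, 0], "jaw": 1},
    {"slide": [-82, 0, -0.5], "dr": [0, 0, 0], "jaw": 1},
    {"slide": [-100, 0.5, -0.5], "dr": [0, 0, 0], "jaw": 1},
    {"slide": [-113, 0.5, -0.5], "dr": [0, 0, 0], "jaw": 1},
    {"slide": [-124, 0.5, -0.5], "dr": [0, 0, 0], "jaw": 1},
    {"slide": [-134, 0.5, -0.5], "dr": [0, 0, 0], "jaw": 1},
    {"slide": [-144, 0.5, -0.5], "dr": [0, 0, 0], "jaw": 1},
    {"slide": [-152, 0.5, -0.5], "dr": [0, 0, 0], "jaw": 1},
    {"slide": [-155, 0.5, -0.5], "dr": [0, 0, 0], "jaw": 1},
    {"slide": [-160, -5, -0.5], "dr": [0, 0, 0.02], "jaw": 1},
    {"slide": [-167, -11, -0.5], "dr": [0, 0, 0.04], "jaw": 1},
    {"slide": [-173, -16, -0.5], "dr": [0, 0, 0.06], "jaw": 1},
    {"slide": [-177, -19, -0.5], "dr": [0, 0, 0.08], "jaw": 1},
    {"slide": [-177, -19, -0.5], "dr": [0, 0, 0.08], "jaw": 1},
    {"slide": [-177, -19, -0.5], "dr": [0, 0, 0.08], "jaw": 1}
  ]
}}

```text
t: 35.75
tool_pos: [0.6076, -0.0027, 0.4804]
orientation: [-2.233, -2.21, -0.0]
force: [0.2, 0.6, -0.8]
opening: 0.0142
gripper_force: 30.0
```

```bash
python3 - <<'E'
from h import *
D=-.0098-np.pi/2; f=lambda y:.60756+.0098*y
block(f(0),-.003,.305,.03)
go((f(-.06),-.06,.48,D),(f(-.195),-.195,.48,D),(f(-.195),-.195,.459,D))
E
```

```text
side 93 [0.6098 0.0047 0.3139] [[0.6019, -0.0089, 0.2899], [0.6168, 0.0107, 0.3312]]
t 35.85 tcp [ 0.6078 -0.0025  0.4803] F [ 0.4  0.4 -1.4] open 0.0138 yaw -1.5805
[-57.5, -0.2, 0.3] [-0.0001, -0.0002, 0.0001]
[-192.5, -0.2, 0.3] [-0.0001, -0.0002, 0.0001]
[-192.5, -0.2, 21.3] [-0.0001, -0.0002, 0.0001]
```

>>> {"op": "servo_tool", "data": {
  "increments": [
    {"slide": [-8, 0, 0], "dr": [0, 0, 0], "jaw": 1},
    {"slide": [-17, 0, 0], "dr": [0, 0, 0], "jaw": 1},
    {"slide": [-26, 0, 0], "dr": [0, 0, 0], "jaw": 1},
    {"slide": [-35, 0, 0], "dr": [0, 0, 0], "jaw": 1},
    {"slide": [-45, 0, 0], "dr": [0, 0, 0], "jaw": 1},
    {"slide": [-60, 0, 0], "dr": [0, 0, 0], "jaw": 1},
    {"slide": [-80, 0, 0], "dr": [0, 0, 0], "jaw": 1},
    {"slide": [-100, 0, 0], "dr": [0, 0, 0], "jaw": 1},
    {"slide": [-122, 0, 0], "dr": [0, 0, 0], "jaw": 1},
    {"slide": [-144, 0, 0], "dr": [0, 0, 0], "jaw": 1},
    {"slide": [-166, 0, 0], "dr": [0, 0, 0], "jaw": 1},
    {"slide": [-182, 0, 0], "dr": [0, 0, 0], "jaw": 1},
    {"slide": [-192, 0, 0], "dr": [0, 0, 0], "jaw": 1},
    {"slide": [-192, 0, 0], "dr": [0, 0, 0], "jaw": 1},
    {"slide": [-192, 0, 8], "dr": [0, 0, 0], "jaw": 1},
    {"slide": [-192, 0, 15], "dr": [0, 0, 0], "jaw": 1},
    {"slide": [-192, 0, 20], "dr": [0, 0, 0], "jaw": 1},
    {"slide": [-192, 0, 21], "dr": [0, 0, 0], "jaw": 1},
    {"slide": [-192, 0, 21], "dr": [0, 0, 0], "jaw": 1}
  ]
}}

```text
t: 37.75
tool_pos: [0.6058, -0.194, 0.459]
orientation: [-2.231, -2.211, 0.0]
force: [-0.4, 0.5, -0.1]
opening: 0.0139
gripper_force: 30.0
```

>>> {"op": "servo_tool", "data": {
  "increments": [
    {"slide": [0, 0, 1], "dr": [0, 0, 0], "jaw": 0.8},
    {"slide": [0, 0, 1], "dr": [0, 0, 0], "jaw": 0.5},
    {"slide": [0, 0, 1], "dr": [0, 0, 0], "jaw": 0.4},
    {"slide": [0, 0, 1], "dr": [0, 0, 0], "jaw": 0.4},
    {"slide": [0, 0, 1], "dr": [0, 0, 0], "jaw": 0.4},
    {"slide": [0, 0, 1], "dr": [0, 0, 0], "jaw": 0.4},
    {"slide": [0, 0, -20], "dr": [0, 0, 0], "jaw": 0.4},
    {"slide": [0, 0, -60], "dr": [0, 0, 0], "jaw": 0.4},
    {"slide": [0, 0, -78], "dr": [0, 0, 0], "jaw": 0.4},
    {"slide": [0, 0, -78], "dr": [0, 0, 0], "jaw": 0.4}
  ]
}}

```text
t: 38.75
tool_pos: [0.6059, -0.1947, 0.5417]
orientation: [2.228, 2.206, 0.004]
force: [-0.6, 0.6, 0.1]
opening: 0.0559
gripper_force: 0.0
```

```bash
python3 - <<'E'
from h import *
tray('t16'); rails()
W=.0706-np.pi/2; w=lambda y:.6271-.0707*y
go((w(.3285),.3285,.538,W),(w(.3285),.3285,.459,W))
E
```

```text
tray c [ 0.6047 -0.116 ] size [0.1807 0.1377] yaw -0.0083
side 63 [ 0.6043 -0.2763  0.2888] z [0.273 0.302]
side 76 [ 0.6051 -0.1867  0.2892] z [0.272 0.302]
side 134 [0.6017 0.3355 0.2921] z [0.275 0.303]
top 19 [ 0.605  -0.1844  0.2995] z [0.294 0.304]
t 38.9 tcp [ 0.6058 -0.1947  0.5358] F [-0.1  1.  -0.7] open 0.0562 yaw -1.5809
[523.2, -7.2, -1.9] [-0.0018, -0.0007, -0.0807]
[523.1, -7.0, 77.1] [-0.0018, -0.0007, -0.0807]
```

>>> {"op": "servo_tool", "data": {
  "increments": [
    {"slide": [30, 0, -2], "dr": [0, 0, 0], "jaw": 0.4},
    {"slide": [75, 0, -2], "dr": [0, 0, 0], "jaw": 0.4},
    {"slide": [120, 0, -2], "dr": [0, 0, -0.02], "jaw": 0.4},
    {"slide": [165, 0, -2], "dr": [0, 0, -0.04], "jaw": 0.4},
    {"slide": [210, 0, -2], "dr": [0, 0, -0.06], "jaw": 0.4},
    {"slide": [255, 0, -2], "dr": [0, 0, -0.08], "jaw": 0.4},
    {"slide": [300, 0, -2], "dr": [0, 0, -0.08], "jaw": 0.4},
    {"slide": [345, 0, -2], "dr": [0, 0, -0.08], "jaw": 0.4},
    {"slide": [390, -2, -2], "dr": [0, 0, -0.08], "jaw": 0.4},
    {"slide": [435, -4, -2], "dr": [0, 0, -0.08], "jaw": 0.4},
    {"slide": [475, -6, -2], "dr": [0, 0, -0.08], "jaw": 0.4},
    {"slide": [505, -7, -2], "dr": [0, 0, -0.08], "jaw": 0.4},
    {"slide": [523, -7, -2], "dr": [0, 0, -0.081], "jaw": 0.4},
    {"slide": [523, -7, -2], "dr": [0, 0, -0.081], "jaw": 0.4},
    {"slide": [523, -7, -2], "dr": [0, 0, -0.081], "jaw": 0.4},
    {"slide": [523, -7, -2], "dr": [0, 0, -0.081], "jaw": 0.4}
  ]
}}

```text
t: 40.5
tool_pos: [0.6043, 0.3274, 0.5384]
orientation: [-2.142, -2.297, 0.002]
force: [0.4, -0.3, -0.1]
opening: 0.0558
gripper_force: 0.0
```

```bash
python3 - <<'E'
from h import *
tray('t17'); rails()
W=.0706-np.pi/2; w=lambda y:.6271-.0707*y
go((w(.3285),.3285,.538,W),(w(.3285),.3285,.459,W))
E
```

```text
tray c [ 0.6041 -0.194 ] size [0.3367 0.1384] yaw -0.0113
side 67 [ 0.6041 -0.2773  0.2899] z [0.272 0.304]
side 73 [ 0.6049 -0.1871  0.29  ] z [0.272 0.303]
side 132 [0.6015 0.3357 0.2917] z [0.275 0.303]
t 40.65 tcp [0.6043 0.3272 0.5394] F [ 0.1  0.  -0.2] open 0.0556 yaw -1.5013
[1.3, -0.3, 1.4] [-0.0001, 0.0, -0.0011]
[1.3, -0.3, 80.4] [-0.0001, 0.0, -0.0011]
```

>>> {"op": "servo_tool", "data": {
  "increments": [
    {"slide": [1, -1, 40], "dr": [0, 0, 0], "jaw": 0.4},
    {"slide": [1, -1, 70], "dr": [0, 0, 0], "jaw": 0.4},
    {"slide": [1, -1, 80], "dr": [0, 0, 0], "jaw": 0.4},
    {"slide": [1, -1, 80], "dr": [0, 0, 0], "jaw": 0.4},
    {"slide": [1, -1, 80], "dr": [0, 0, 0], "jaw": 1},
    {"slide": [1, -1, 80], "dr": [0, 0, 0], "jaw": 1},
    {"slide": [1, -1, 80], "dr": [0, 0, 0], "jaw": 1},
    {"slide": [1, -1, 80], "dr": [0, 0, 0], "jaw": 1},
    {"slide": [1, -1, 80], "dr": [0, 0, 0], "jaw": 1},
    {"slide": [1, -1, 80], "dr": [0, 0, 0], "jaw": 1},
    {"slide": [1, -1, 80], "dr": [0, 0, 0], "jaw": 1},
    {"slide": [1, -1, 80], "dr": [0, 0, 0], "jaw": 1},
    {"slide": [1, -1, 80], "dr": [0, 0, 0], "jaw": 1}
  ],
  "force": 30
}}

```text
t: 41.95
tool_pos: [0.6031, 0.3293, 0.4596]
orientation: [2.141, 2.299, 0.001]
force: [2.9, 0.8, 1.6]
opening: 0.0138
gripper_force: 30.0
```

>>> {"op": "servo_tool", "data": {
  "increments": [
    {"slide": [0, 0, -5], "dr": [0, 0, 0], "jaw": 1},
    {"slide": [0, 0, -11], "dr": [0, 0, 0], "jaw": 1},
    {"slide": [0, 0, -17], "dr": [0, 0, 0], "jaw": 1},
    {"slide": [0, 0, -21], "dr": [0, 0, 0], "jaw": 1},
    {"slide": [0, 0, -21], "dr": [0, 0, 0], "jaw": 1},
    {"slide": [0, 0, -21], "dr": [0, 0, 0], "jaw": 1}
  ]
}}

```text
t: 42.55
tool_pos: [0.6029, 0.3293, 0.4804]
orientation: [-2.141, -2.299, -0.0]
force: [-0.2, 0.2, -0.7]
opening: 0.0139
gripper_force: 30.0
```

```bash
python3 - <<'E'
from h import *
W=.0706-np.pi/2; w=lambda y:.6271-.0707*y;D=-.0098-np.pi/2; f=lambda y:.60756+.0098*y
block(w(.3285),.3285,.305,.03)
go((w(.10),.10,.48,W),(w(.02),.021,.48,W),(f(0),-.003,.48,D))
E
```

```text
side 130 [0.6035 0.3373 0.3145] [[0.5961, 0.3246, 0.2932], [0.6117, 0.3438, 0.3315]]
t 42.65 tcp [0.6029 0.3293 0.4799] F [ 0.7 -0.2 -1.1] open 0.014 yaw -1.4998
[-229.9, 0.8, -0.1] [-0.0008, 0.0002, 0.0004]
[-309.1, 0.9, -0.1] [-0.0008, 0.0002, 0.0004]
[-331.8, -18.9, -0.1] [-0.0008, 0.0002, 0.0808]
```

>>> {"op": "servo_tool", "data": {
  "increments": [
    {"slide": [-10, 0, 0], "dr": [0, 0, 0], "jaw": 1},
    {"slide": [-28, 0, 0], "dr": [0, 0, 0], "jaw": 1},
    {"slide": [-48, 0, 0], "dr": [0, 0, 0], "jaw": 1},
    {"slide": [-68, 0, 0], "dr": [0, 0, 0], "jaw": 1},
    {"slide": [-88, 0, 0], "dr": [0, 0, 0], "jaw": 1},
    {"slide": [-108, 0, 0], "dr": [0, 0, 0], "jaw": 1},
    {"slide": [-128, 0.5, 0], "dr": [0, 0, 0], "jaw": 1},
    {"slide": [-148, 0.5, 0], "dr": [0, 0, 0], "jaw": 1},
    {"slide": [-168, 0.5, 0], "dr": [0, 0, 0], "jaw": 1},
    {"slide": [-188, 0.5, 0], "dr": [0, 0, 0], "jaw": 1},
    {"slide": [-208, 0.8, 0], "dr": [0, 0, 0], "jaw": 1},
    {"slide": [-228, 0.8, 0], "dr": [0, 0, 0], "jaw": 1},
    {"slide": [-240, 0.8, 0], "dr": [0, 0, 0], "jaw": 1},
    {"slide": [-240, 0.8, 0], "dr": [0, 0, 0], "jaw": 1}
  ]
}}

```text
t: 44.05
tool_pos: [0.6208, 0.0876, 0.4804]
orientation: [2.144, 2.296, -0.0]
force: [-0.2, 1.3, -1.0]
opening: 0.0138
gripper_force: 30.0
```

```bash
python3 - <<'E'
from h import *
W=.0706-np.pi/2; w=lambda y:.6271-.0707*y;D=-.0098-np.pi/2; f=lambda y:.60756+.0098*y
block(w(.09),.09,.305,.03)
go((w(.021),.021,.48,W),(f(0),-.003,.48,D))
E
```

```text
side 99 [0.6219 0.0957 0.3138] [[0.6143, 0.0826, 0.291], [0.6299, 0.1029, 0.3308]]
t 44.15 tcp [0.6207 0.0897 0.4804] F [ 0.4 -0.  -0.5] open 0.0138 yaw -1.5007
[-68.8, 0.1, 0.4] [-0.0, -0.0006, -0.0005]
[-91.5, -19.6, 0.4] [-0.0001, -0.0006, 0.0799]
```

>>> {"op": "servo_tool", "data": {
  "increments": [
    {"slide": [-10, 0, 0], "dr": [0, 0, 0], "jaw": 1},
    {"slide": [-20, 0, 0], "dr": [0, 0, 0], "jaw": 1},
    {"slide": [-30, 0, 0], "dr": [0, 0, 0], "jaw": 1},
    {"slide": [-40, 0, 0], "dr": [0, 0, 0], "jaw": 1},
    {"slide": [-50, 0, 0], "dr": [0, 0, 0], "jaw": 1},
    {"slide": [-60, 0, 0], "dr": [0, 0, 0], "jaw": 1},
    {"slide": [-68, 0, 0], "dr": [0, 0, 0], "jaw": 1},
    {"slide": [-70, 0, 0], "dr": [0, 0, 0], "jaw": 1},
    {"slide": [-75, -5, 0], "dr": [0, 0, 0.02], "jaw": 1},
    {"slide": [-81, -11, 0], "dr": [0, 0, 0.04], "jaw": 1},
    {"slide": [-87, -16, 0], "dr": [0, 0, 0.06], "jaw": 1},
    {"slide": [-91, -19.5, 0], "dr": [0, 0, 0.08], "jaw": 1},
    {"slide": [-91, -19.5, 0], "dr": [0, 0, 0.08], "jaw": 1},
    {"slide": [-91, -19.5, 0], "dr": [0, 0, 0.08], "jaw": 1}
  ]
}}

```text
t: 45.55
tool_pos: [0.6077, -0.0022, 0.4805]
orientation: [-2.232, -2.211, -0.0]
force: [0.4, 0.2, -0.9]
opening: 0.0139
gripper_force: 30.0
```

```bash
python3 - <<'E'
from h import *
D=-.0098-np.pi/2; f=lambda y:.60756+.0098*y
block(f(0),-.003,.305,.03)
go((f(-.105),-.108,.48,D),(f(-.105),-.108,.459,D))
E
```

```text
side 94 [0.6095 0.0064 0.3135] [[0.6018, -0.0088, 0.2887], [0.617, 0.0138, 0.3316]]
t 45.65 tcp [ 0.6078 -0.002   0.4803] F [-0.1  0.3  0. ] open 0.0137 yaw -1.5795
[-106.0, -0.4, 0.3] [-0.0001, -0.0002, 0.0011]
[-106.0, -0.4, 21.3] [-0.0001, -0.0002, 0.0011]
```

>>> {"op": "servo_tool", "data": {
  "increments": [
    {"slide": [-8, 0, 0], "dr": [0, 0, 0], "jaw": 1},
    {"slide": [-17, 0, 0], "dr": [0, 0, 0], "jaw": 1},
    {"slide": [-26, 0, 0], "dr": [0, 0, 0], "jaw": 1},
    {"slide": [-35, 0, 0], "dr": [0, 0, 0], "jaw": 1},
    {"slide": [-45, 0, 0], "dr": [0, 0, 0], "jaw": 1},
    {"slide": [-60, 0, 0], "dr": [0, 0, 0], "jaw": 1},
    {"slide": [-77, 0, 0], "dr": [0, 0, 0], "jaw": 1},
    {"slide": [-92, 0, 0], "dr": [0, 0, 0], "jaw": 1},
    {"slide": [-102, 0, 0], "dr": [0, 0, 0], "jaw": 1},
    {"slide": [-106, 0, 0], "dr": [0, 0, 0], "jaw": 1},
    {"slide": [-106, 0, 0], "dr": [0, 0, 0], "jaw": 1},
    {"slide": [-106, 0, 8], "dr": [0, 0, 0], "jaw": 1},
    {"slide": [-106, 0, 15], "dr": [0, 0, 0], "jaw": 1},
    {"slide": [-106, 0, 20], "dr": [0, 0, 0], "jaw": 1},
    {"slide": [-106, 0, 21], "dr": [0, 0, 0], "jaw": 1},
    {"slide": [-106, 0, 21], "dr": [0, 0, 0], "jaw": 1}
  ]
}}

```text
t: 47.25
tool_pos: [0.6067, -0.1076, 0.4594]
orientation: [-2.23, -2.212, -0.0]
force: [-1.9, 1.8, 3.6]
opening: 0.0136
gripper_force: 30.0
```

>>> {"op": "servo_tool", "data": {
  "increments": [
    {"slide": [0, 0, 1], "dr": [0, 0, 0], "jaw": 0.8},
    {"slide": [0, 0, 1], "dr": [0, 0, 0], "jaw": 0.5},
    {"slide": [0, 0, 1], "dr": [0, 0, 0], "jaw": 0.4},
    {"slide": [0, 0, 1], "dr": [0, 0, 0], "jaw": 0.4},
    {"slide": [0, 0, 1], "dr": [0, 0, 0], "jaw": 0.4},
    {"slide": [0, 0, 1], "dr": [0, 0, 0], "jaw": 0.4},
    {"slide": [0, 0, -20], "dr": [0, 0, 0], "jaw": 0.4},
    {"slide": [0, 0, -60], "dr": [0, 0, 0], "jaw": 0.4},
    {"slide": [0, 0, -90], "dr": [0, 0, 0], "jaw": 0.4},
    {"slide": [40, -30, -90], "dr": [0, 0, 0], "jaw": 0.4},
    {"slide": [80, -60, -90], "dr": [0, 0, 0], "jaw": 0.4},
    {"slide": [120, -90, -90], "dr": [0, 0, 0], "jaw": 0.4},
    {"slide": [160, -120, -90], "dr": [0, 0, 0], "jaw": 0.4},
    {"slide": [200, -150, -90], "dr": [0, 0, 0], "jaw": 0.4},
    {"slide": [240, -170, -90], "dr": [0, 0, 0], "jaw": 0.4},
    {"slide": [270, -180, -90], "dr": [0, 0, 0], "jaw": 0.4},
    {"slide": [270, -180, -90], "dr": [0, 0, 0], "jaw": 0.4},
    {"slide": [270, -180, -90], "dr": [0, 0, 0], "jaw": 0.4}
  ]
}}

```text
t: 49.05
tool_pos: [0.4291, 0.1638, 0.5495]
orientation: [2.229, 2.213, 0.0]
force: [0.7, 0.7, 0.6]
opening: 0.0559
gripper_force: 0.0
```

```bash
python3 - <<'E'
from h import *
for i in (1,2): tray('t2%d'%i)
rails(); go()
im,d=read_camera("top"); P=cloud("top",d)
k=(im.max(2)<70)&(P[...,2]>.27)&(P[...,2]<.31)&(P[...,1]>.34)&(P[...,1]<.41); print("elbow",k.sum(),P[k].mean(0))
# near and far tray edges in the open stretches
g=cv2.cvtColor(im,cv2.COLOR_RGB2GRAY); print(g[165:180,420],g[212:226,420])
E
```

```text
tray c [ 0.5768 -0.2024] size [0.3369 0.138 ] yaw -0.0119
tray c [ 0.5768 -0.2024] size [0.3369 0.138 ] yaw -0.0119
side 68 [ 0.6039 -0.2769  0.2902] z [0.274 0.303]
side 22 [ 0.6055 -0.1929  0.3002] z [0.296 0.303]
t 49.25 tcp [0.4298 0.1624 0.5492] F [-0.9  0.4 -0.4] open 0.0559 yaw -1.5816
elbow 68 [0.5961171  0.3813891  0.29687126]
[128 126 126 129 126 124 125 126 126 128 129 127 125 125 131] [206 205 206 206 206 206 207 205 204 206 206 206 197 171]
```

The tray was knocked to (0.577,-0.202), about 28 mm back and 8 mm in -y. I'll push it back with the tool leaning towards the robot, clear of the hung masks.

```bash
cat >> h.py <<'E'
def gp(x,y,z,yaw,a): return (x+.167*np.sin(a)*np.cos(yaw),y+.167*np.sin(a)*np.sin(yaw),z+.167*np.cos(a),yaw,a)
E
python3 - <<'E'
from h import *
go(gp(.45,.03,.20,-.01,-.35),gp(.45,-.06,.09,-.01,-.35))
E
```

```text
t 49.3 tcp [0.4298 0.1625 0.5492] F [0.3 0.5 0.3] open 0.0558 yaw -1.5817
[-132.2, -35.5, 192.4] [-0.2753, -0.2748, -1.5541]
[-222.2, -34.5, 302.4] [-0.2753, -0.2748, -1.5541]
```

>>> {"op": "servo_tool", "data": {
  "increments": [
    {"slide": [-15, -5, 20], "dr": [-0.025, -0.025, -0.14], "jaw": 1},
    {"slide": [-30, -10, 40], "dr": [-0.05, -0.05, -0.28], "jaw": 1},
    {"slide": [-45, -15, 60], "dr": [-0.075, -0.075, -0.42], "jaw": 1},
    {"slide": [-60, -20, 80], "dr": [-0.1, -0.1, -0.56], "jaw": 1},
    {"slide": [-75, -25, 100], "dr": [-0.124, -0.124, -0.7], "jaw": 1},
    {"slide": [-90, -30, 120], "dr": [-0.15, -0.15, -0.84], "jaw": 1},
    {"slide": [-105, -33, 140], "dr": [-0.174, -0.173, -0.98], "jaw": 1},
    {"slide": [-120, -35, 160], "dr": [-0.2, -0.2, -1.12], "jaw": 1},
    {"slide": [-132, -35, 180], "dr": [-0.223, -0.223, -1.26], "jaw": 1},
    {"slide": [-132, -35, 192], "dr": [-0.25, -0.25, -1.4], "jaw": 1},
    {"slide": [-132, -35, 192], "dr": [-0.275, -0.275, -1.554], "jaw": 1},
    {"slide": [-132, -35, 192], "dr": [-0.275, -0.275, -1.554], "jaw": 1},
    {"slide": [-132, -35, 192], "dr": [-0.275, -0.275, -1.554], "jaw": 1}
  ]
}}

```text
t: 50.6
tool_pos: [0.3931, 0.0311, 0.3577]
orientation: [0.02, 2.791, -0.002]
force: [0.9, -0.9, -0.2]
opening: 0.0009
gripper_force: 0.0
```

```bash
python3 - <<'E'
from h import *
tray('t23'); rails(); a=-.35
go(gp(.45,-.0,.09,-.01,a),gp(.545,-.075,.09,-.01,a),gp(.545,-.075,.04,-.01,a),gp(.545,-.0495,.04,-.01,a))
E
```

```text
tray c [ 0.5768 -0.2024] size [0.3369 0.138 ] yaw -0.0119
side 68 [ 0.6041 -0.2773  0.2899] z [0.274 0.303]
side 75 [ 0.6048 -0.1866  0.2898] z [0.273 0.302]
side 78 [ 0.6057 -0.0998  0.2905] z [0.272 0.303]
t 50.75 tcp [0.3933 0.0316 0.3578] F [0.7 0.1 0.5] open 0.0004 yaw -0.0113
[38.2, -31.1, 104.1] [-0.0001, 0.0003, -0.0014]
[-51.8, -105.0, 137.0] [-0.0001, 0.0003, -0.0014]
[-34.6, -105.1, 184.0] [-0.0001, 0.0003, -0.0014]
[-34.4, -79.6, 183.9] [-0.0001, 0.0003, -0.0014]
```

>>> {"op": "servo_tool", "data": {
  "increments": [
    {"slide": [20, -15, 40], "dr": [0, 0, 0], "jaw": 1},
    {"slide": [38, -31, 85], "dr": [0, 0, 0], "jaw": 1},
    {"slide": [38, -31, 104], "dr": [0, 0, 0], "jaw": 1},
    {"slide": [10, -55, 115], "dr": [0, 0, 0], "jaw": 1},
    {"slide": [-20, -80, 125], "dr": [0, 0, 0], "jaw": 1},
    {"slide": [-52, -105, 137], "dr": [0, 0, 0], "jaw": 1},
    {"slide": [-52, -105, 137], "dr": [0, 0, 0], "jaw": 1},
    {"slide": [-43, -105, 160], "dr": [0, 0, 0], "jaw": 1},
    {"slide": [-35, -105, 182], "dr": [0, 0, 0], "jaw": 1},
    {"slide": [-35, -105, 184], "dr": [0, 0, 0], "jaw": 1},
    {"slide": [-35, -98, 184], "dr": [0, 0, 0], "jaw": 1},
    {"slide": [-35, -92, 184], "dr": [0, 0, 0], "jaw": 1},
    {"slide": [-35, -87, 184], "dr": [0, 0, 0], "jaw": 1},
    {"slide": [-35, -83, 184], "dr": [0, 0, 0], "jaw": 1},
    {"slide": [-35, -79.5, 184], "dr": [0, 0, 0], "jaw": 1},
    {"slide": [-35, -79.5, 184], "dr": [0, 0, 0], "jaw": 1}
  ]
}}

```text
t: 52.35
tool_pos: [0.4889, -0.0483, 0.1975]
orientation: [0.011, 2.789, -0.003]
force: [0.8, -1.8, 0.5]
opening: 0.0007
gripper_force: 1.0
```

```bash
python3 - <<'E'
from h import *
a=-.35
go(gp(.545,-.055,.04,-.01,a),gp(.545,-.055,.09,-.01,a),gp(.45,-.10,.09,-.01,a),gp(.45,-.195,.09,-.01,a),gp(.45,-.195,.038,-.01,a))
E
```

```text
t 52.35 tcp [ 0.4889 -0.0483  0.1975] F [ 0.8 -1.8  0.5] open 0.0007 yaw -0.0079
[1.3, -6.1, 0.2] [0.0002, 0.0021, 0.0021]
[-16.0, -6.1, -46.8] [0.0002, 0.0021, 0.0021]
[72.9, -51.9, -79.4] [0.0002, 0.0021, 0.0021]
[72.2, -146.9, -79.1] [0.0002, 0.0021, 0.0021]
[90.1, -146.9, -30.3] [0.0002, 0.0021, 0.0021]
```

>>> {"op": "servo_tool", "data": {
  "increments": [
    {"slide": [1, -6, 0], "dr": [0, 0, 0], "jaw": 1},
    {"slide": [-16, -6, -47], "dr": [0, 0, 0], "jaw": 1},
    {"slide": [-16, -6, -47], "dr": [0, 0, 0], "jaw": 1},
    {"slide": [15, -20, -58], "dr": [0, 0, 0], "jaw": 1},
    {"slide": [45, -36, -70], "dr": [0, 0, 0], "jaw": 1},
    {"slide": [73, -52, -79], "dr": [0, 0, 0], "jaw": 0},
    {"slide": [72, -95, -79], "dr": [0, 0, 0], "jaw": 0},
    {"slide": [72, -130, -79], "dr": [0, 0, 0], "jaw": 0},
    {"slide": [72, -147, -79], "dr": [0, 0, 0], "jaw": 0},
    {"slide": [81, -147, -55], "dr": [0, 0, 0], "jaw": 0},
    {"slide": [90, -147, -31], "dr": [0, 0, 0], "jaw": 0},
    {"slide": [90, -147, -31], "dr": [0, 0, 0], "jaw": 0},
    {"slide": [90, -147, -31], "dr": [0, 0, 0], "jaw": 0},
    {"slide": [90, -147, -31], "dr": [0, 0, 0], "jaw": 0},
    {"slide": [90, -147, -31], "dr": [0, 0, 0], "jaw": 0}
  ]
}}

```text
t: 53.85
tool_pos: [0.3927, -0.1951, 0.1963]
orientation: [0.011, 2.789, -0.004]
force: [0.2, -0.4, -0.3]
opening: 0.0759
gripper_force: 0.0
```

```bash
python3 - <<'E'
from h import *
tray('t24'); a=-.35
go(*[gp(x,-.195,.038,-.01,a) for x in (.48,.50,.514,.518)])
E
```

```text
tray c [ 0.5759 -0.1952] size [0.3363 0.138 ] yaw -0.0191
t 53.9 tcp [ 0.3926 -0.1951  0.1962] F [-0.5 -0.5  0.2] open 0.0798 yaw -0.0079
[-27.8, 0.9, 11.6] [-0.0007, 0.0021, 0.0025]
[-46.6, 1.0, 18.5] [-0.0007, 0.0021, 0.0025]
[-59.7, 1.1, 23.3] [-0.0007, 0.0021, 0.0025]
[-63.5, 1.2, 24.7] [-0.0007, 0.0021, 0.0025]
```

>>> {"op": "servo_tool", "data": {
  "increments": [
    {"slide": [-10, 0, 4], "dr": [0, 0, 0], "jaw": 0},
    {"slide": [-20, 1, 8], "dr": [0, 0, 0], "jaw": 0},
    {"slide": [-28, 1, 11.5], "dr": [0, 0, 0.002], "jaw": 0},
    {"slide": [-33, 1, 13.5], "dr": [0, 0, 0.002], "jaw": 0},
    {"slide": [-38, 1, 15.5], "dr": [0, 0, 0.002], "jaw": 0},
    {"slide": [-43, 1, 17], "dr": [0, 0, 0.002], "jaw": 0},
    {"slide": [-48, 1, 19], "dr": [0, 0, 0.002], "jaw": 0},
    {"slide": [-53, 1, 21], "dr": [0, 0, 0.002], "jaw": 0},
    {"slide": [-57, 1, 22.3], "dr": [0, 0, 0.002], "jaw": 0},
    {"slide": [-57, 1, 22.3], "dr": [0, 0, 0.002], "jaw": 0}
  ]
}}

```text
t: 54.9
tool_pos: [0.4536, -0.1942, 0.1933]
orientation: [0.014, 2.791, -0.002]
force: [0.2, -0.2, 0.3]
opening: 0.0929
gripper_force: 0.1
```

```bash
python3 - <<'E'
from h import *
tray('t25'); a=-.35
go(*[gp(x,-.195,.038,-.01,a) for x in (.514,.518,.522)])
E
```

```text
tray c [ 0.5962 -0.1947] size [0.337  0.1382] yaw -0.0112
t 54.95 tcp [ 0.4535 -0.1942  0.1934] F [-0.4 -0.4 -0.7] open 0.0933 yaw -0.0101
[-3.6, -0.2, -0.3] [0.0005, 0.0006, -0.0002]
[-7.3, -0.1, 1.1] [0.0005, 0.0006, -0.0002]
[-11.1, -0.1, 2.5] [0.0005, 0.0006, -0.0002]
```

>>> {"op": "servo_tool", "data": {
  "increments": [
    {"slide": [-3, 0, 1], "dr": [0, 0, 0], "jaw": 0},
    {"slide": [-6, 0, 2], "dr": [0, 0, 0], "jaw": 0},
    {"slide": [-8.5, 0, 3], "dr": [0, 0, 0], "jaw": 0},
    {"slide": [-8.5, 0, 3], "dr": [0, 0, 0], "jaw": 0},
    {"slide": [-8.5, 0, 3], "dr": [0, 0, 0], "jaw": 0},
    {"slide": [10, 0, -4], "dr": [0, 0, 0], "jaw": 0},
    {"slide": [40, 0, -20], "dr": [0, 0, 0], "jaw": 0},
    {"slide": [70, 20, -40], "dr": [0, 0, 0], "jaw": 0},
    {"slide": [60, 60, -80], "dr": [0, 0, 0], "jaw": 0},
    {"slide": [50, 100, -120], "dr": [0, 0, 0], "jaw": 0},
    {"slide": [50, 140, -150], "dr": [0, 0, 0], "jaw": 0},
    {"slide": [50, 180, -170], "dr": [0, 0, 0], "jaw": 0},
    {"slide": [50, 220, -170], "dr": [0, 0, 0], "jaw": 0},
    {"slide": [50, 220, -170], "dr": [0, 0, 0], "jaw": 0},
    {"slide": [50, 220, -170], "dr": [0, 0, 0], "jaw": 0}
  ]
}}

```text
t: 56.45
tool_pos: [0.3501, 0.0286, 0.3366]
orientation: [0.005, 2.789, -0.0]
force: [-0.1, -0.4, -0.8]
opening: 0.0927
gripper_force: 0.0
```

```bash
python3 - <<'E'
from h import *
tray('t26'); rails(); go()
E
```

```text
tray c [ 0.6049 -0.1948] size [0.337  0.1382] yaw -0.011
side 69 [ 0.604  -0.2768  0.2899] z [0.274 0.303]
side 73 [ 0.605  -0.1872  0.2897] z [0.273 0.302]
side 79 [ 0.6056 -0.0996  0.2907] z [0.272 0.302]
t 56.6 tcp [0.3502 0.0254 0.3356] F [ 0.4 -0.4 -1.1] open 0.0926 yaw -0.0126
```

The tray is centred at (0.605,-0.195) with yaw -0.011. Three masks hang on the dry rail, and the elbow is still on the wet rail. Handing in.

```bash
python3 -c "
from h import *
print(close_job())"
```

```text
the job is handed in; nothing more can be done
None
```

The job is handed in: all three masks hang on the drying rail about 90 mm apart, the tray measures within about 1 mm of centre and square to the rail, and the elbow is still on the wet rail; mask 1 was dropped once on the bench and rehung, mask 2 slid about 28 mm along the wet rail before I picked it up (I don't know why), and I pushed the tray back after it was knocked aside.

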